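# Change over a coating coupon in the leaning exposure rack

### The job

Change over one coupon for the next exposure run: draw the red-brown, rust-spotted coupon out of the leaning rack and stand it fully down in a free slot of the upright carrier, then slide the blue coupon from the carrier fully down into the rack slot that came free, blue face upward like its neighbours' painted faces. Lower the coupons in rather than dropping them, leave every other coupon in its slot, and do not disturb anything else on the bench.

Things in the scene. Friction and masses are not known exactly. Their poses are not given: they have to be found in the camera images.
- rack: White leaning rack, fixed, 196 mm long (x -78 to 118), 92 wide, origin at bench level mid-width. Five slots in line along x, each leaning 25 degrees: coupons go in and out along rack direction (-0.423, 0, 0.906), tops towards the robot (yaw within 0.35 rad). Slot floors square to the slots. Rails along both sides 56 mm high (inner faces y = +-33 mm), end plates 62. For slats see rack_slot0.
- carrier: White upright carrier, fixed, 140 mm long (x), 92 wide (y), origin at bench level under its middle, yaw 1.0 to 2.1 rad. Four vertical slots in line along x, 24 mm apart; slot 2 starts empty. Rails along both sides 54 mm high (inner faces y = +-33 mm), end plates 85. Round-topped slats reach 64 mm above the slot floors, at y = +-14 to 24 mm.
- brown: Coupon: flat plate 60 mm wide, 150 long, 8 thick, 0.11 to 0.21 kg, bare yellow laminate behind; front face and top 10 mm painted red-brown with rust spots. Origin: middle of its bottom end. x = out of the painted face, y = across the width, z = along it, bottom to top. Starts in one of the rack's five slots, painted face upward, leaning 25 degrees.
- blue: Coupon: flat plate 60 mm wide, 150 long, 8 thick, 0.11 to 0.21 kg, bare yellow laminate behind; front face and top 10 mm painted blue. Origin: middle of its bottom end. x = out of the painted face, y = across the width, z = along it, bottom to top. Starts upright in carrier slot 0, 1 or 3, painted face to the carrier's +x.
- grey1: Coupon: flat plate 60 mm wide, 150 long, 8 thick, 0.11 to 0.21 kg, bare yellow laminate behind; front face and top 10 mm painted grey. Origin: middle of its bottom end. x = out of the painted face, y = across the width, z = along it, bottom to top. Starts in one of the rack's five slots, painted face upward, leaning 25 degrees. Stays.
- grey2: Coupon: flat plate 60 mm wide, 150 long, 8 thick, 0.11 to 0.21 kg, bare yellow laminate behind; front face and top 10 mm painted grey. Origin: middle of its bottom end. x = out of the painted face, y = across the width, z = along it, bottom to top. Starts in one of the rack's five slots, painted face upward, leaning 25 degrees. Stays.
- grey3: Coupon: flat plate 60 mm wide, 150 long, 8 thick, 0.11 to 0.21 kg, bare yellow laminate behind; front face and top 10 mm painted grey. Origin: middle of its bottom end. x = out of the painted face, y = across the width, z = along it, bottom to top. Starts in one of the rack's five slots, painted face upward, leaning 25 degrees. Stays.
- grey4: Coupon: flat plate 60 mm wide, 150 long, 8 thick, 0.11 to 0.21 kg, bare yellow laminate behind; front face and top 10 mm painted grey. Origin: middle of its bottom end. x = out of the painted face, y = across the width, z = along it, bottom to top. Starts in one of the rack's five slots, painted face upward, leaning 25 degrees. Stays.
- white1: Coupon: flat plate 60 mm wide, 150 long, 8 thick, 0.11 to 0.21 kg, bare yellow laminate behind; front face and top 10 mm painted white. Origin: middle of its bottom end. x = out of the painted face, y = across the width, z = along it, bottom to top. Starts upright in carrier slot 0, 1 or 3, painted face to the carrier's +x. Stays.
- white2: Coupon: flat plate 60 mm wide, 150 long, 8 thick, 0.11 to 0.21 kg, bare yellow laminate behind; front face and top 10 mm painted white. Origin: middle of its bottom end. x = out of the painted face, y = across the width, z = along it, bottom to top. Starts upright in carrier slot 0, 1 or 3, painted face to the carrier's +x. Stays.
- rack_slot0 (a point): Rack slot 0 (0 is nearest the robot): where the origin of a coupon lies when fully down and resting on the slat behind it; -35 mm along the rack's x, 29 mm above the bench. The slot's mid-plane is 2 mm from it towards the painted face. Axes: as the rack's. All slots: 12 mm wide, 24 apart; slats with round tops at y = +-14 to 24 mm reach 88 mm along a coupon's back.
- rack_slot1 (a point): Rack slot 1 (0 is nearest the robot): where the origin of a coupon lies when fully down and resting on the slat behind it; -8 mm along the rack's x, 29 mm above the bench. The slot's mid-plane is 2 mm from it towards the painted face. Axes: as the rack's.
- rack_slot2 (a point): Rack slot 2 (0 is nearest the robot): where the origin of a coupon lies when fully down and resting on the slat behind it; 18 mm along the rack's x, 29 mm above the bench. The slot's mid-plane is 2 mm from it towards the painted face. Axes: as the rack's.
- rack_slot3 (a point): Rack slot 3 (0 is nearest the robot): where the origin of a coupon lies when fully down and resting on the slat behind it; 45 mm along the rack's x, 29 mm above the bench. The slot's mid-plane is 2 mm from it towards the painted face. Axes: as the rack's.
- rack_slot4 (a point): Rack slot 4 (0 is nearest the robot): where the origin of a coupon lies when fully down and resting on the slat behind it; 71 mm along the rack's x, 29 mm above the bench. The slot's mid-plane is 2 mm from it towards the painted face. Axes: as the rack's.
- carrier_slot0 (a point): Carrier slot 0: where the origin of a coupon lies when fully down in the middle of this slot; -36 mm along the carrier's x, 18 mm above the bench. Slot 12 mm wide, so only 16 mm lie between the faces of neighbouring coupons; their long edges stand free. Axes: as the carrier's.
- carrier_slot1 (a point): Carrier slot 1: where the origin of a coupon lies when fully down in the middle of this slot; -12 mm along the carrier's x, 18 mm above the bench. Slot 12 mm wide, so only 16 mm lie between the faces of neighbouring coupons; their long edges stand free. Axes: as the carrier's.
- carrier_slot2 (a point): Carrier slot 2: where the origin of a coupon lies when fully down in the middle of this slot; 12 mm along the carrier's x, 18 mm above the bench. Slot 12 mm wide, so only 16 mm lie between the faces of neighbouring coupons; their long edges stand free. Axes: as the carrier's.
- carrier_slot3 (a point): Carrier slot 3: where the origin of a coupon lies when fully down in the middle of this slot; 36 mm along the carrier's x, 18 mm above the bench. Slot 12 mm wide, so only 16 mm lie between the faces of neighbouring coupons; their long edges stand free. Axes: as the carrier's.
- bottle: Tall white solvent bottle with black cap, diameter 60 mm, 205 mm high, standing between rack and carrier; origin at the middle of its underside. Leave alone.
- sheave: Black rope sheave lying flat, diameter 100 mm, 28 mm high; origin at the middle of its underside. Leave alone.
- logger: Black hand-held data logger lying flat, 90 x 170 x 30 mm (x, y, z); origin at the middle of its underside. Leave alone.
- jar: Brown glass jar with black cap, diameter 64 mm, 75 mm high; origin at the middle of its underside. Leave alone.
- block: Steel block 60 x 60 x 55 mm with clear plates standing out of its top, 85 mm high in all; origin at the middle of its underside. Leave alone.
Not all that is in view belongs to the job. Leave any orange look-alike of the brown alone. What is shaped like the rack but yellow is not meant.

How it is judged:
At the end, for the whole second after the job is handed in: The brown coupon is in a carrier slot (foot within 8 mm of its seat, upright within 0.1 rad), the blue one in a rack slot (foot within 8 mm, leaning 0.33-0.54 rad, blue face up), both at rest; other coupons within 12 mm and other things within 20 mm of their start ((distance between brown and carrier_slot0 below 0.008 m or distance between brown and carrier_slot1 below 0.008 m or distance between brown and carrier_slot2 below 0.008 m or distance between brown and carrier_slot3 below 0.008 m) and angle between brown's own z axis and vertical below 0.1 rad and (distance between blue and rack_slot0 below 0.008 m or distance between blue and rack_slot1 below 0.008 m or distance between blue and rack_slot2 below 0.008 m or distance between blue and rack_slot3 below 0.008 m or distance between blue and rack_slot4 below 0.008 m) and angle between blue's own z axis and vertical between 0.33 and 0.54 rad and angle between blue's own x axis and vertical below 1.3 rad and linear speed of each of brown, blue below 0.02 m/s and angular speed of each of brown, blue below 0.1 rad/s and distance of each of grey1, grey2, grey3, grey4, white1, white2 from where it was at the start of the episode below 0.012 m and distance of each of bottle, sheave, logger, jar, block from where it was at the start of the episode below 0.02 m); the robot touches nothing.
It fails at once if the brown coupon is dropped or thrown (it moves faster than 0.45 m/s while no finger touches it) (linear speed of brown above 0.45 m/s and contact force between the fingers and brown below 0.1 N).
It fails at once if the blue coupon is dropped or thrown (it moves faster than 0.45 m/s while no finger touches it) (linear speed of blue above 0.45 m/s and contact force between the fingers and blue below 0.1 N).
It fails at once if a grey or white coupon is pushed along, pulled out or knocked out of its slot (its foot moves more than 12 mm) (distance of any of grey1, grey2, grey3, grey4, white1, white2 from where it was at the start of the episode above 0.012 m).
It fails at once if something else on the bench is pushed more than 20 mm or knocked over (distance of any of bottle, sheave, logger, jar, block from where it was at the start of the episode above 0.02 m or angle between any of bottle, jar's own z axis and vertical above 0.3 rad).
It also fails if it takes over 72 s, if anything falls off the work surface, if the arm or the gripper's body presses on something with over 40 N, if the wrist force passes 120 N, or if a joint passes its speed limit or range.

### The arm

A 7-joint arm with a two-finger parallel gripper is mounted at the origin on the work surface. World frame = base frame: x ahead of the robot, y to its left, z up, the work surface at z = 0. Lengths are in m, angles in rad, forces in N, time in s.
With the tool pointing down it reaches from about 0.35 to 0.9 m from the base axis. Payload 19.9 kg.
Tool frame: the origin (TCP) lies midway between the tips of the shut fingers; the grasp point (between the pads) lies 19 mm behind it; z points along the fingers, x is the direction in which the jaws open and shut, and the axes are right-handed (so a half turn about z gives the same grasp; the last joint's range is limited). The gripper opens to 94 mm and grips with 3 to 60 N. Pads are 16 mm wide; open, the fingers measure 119 mm over their backs; the gripper's body (75 mm by 177 mm) begins 78 mm behind the grasp point.
Start: joints at [-1.175, 0.417, -0.01, 1.614, 0.005, 1.111, -0.053], TCP at [0.265, 0.566, 0.166] pointing down, gripper open.
Joint ranges: [-2.81, 2.81], [-0.39, 2.02], [-1.27, 1.25], [0.06, 2.57], [-1.19, 4.33], [0.19, 2], [-2.82, 2.82]. Speed limits (rad/s): [1.89, 1.89, 2.39, 2.39, 3.01, 3.01, 3.01].

### API

Orientations are given as a unit quaternion [w, x, y, z].
In Python, from rig import r, eyes, close_job, recognise, trace gives the robot as it stands.
- The arm moves only by the tool carry_out, never from a script. Its argument "steps" is a list of rows, each a list of 3 entries, a list of its own where there are three numbers: the shift along the tool's x, y, z each as a share of 10 cm, from -1 to 1, then the turn, a rotation vector about the tool's x, y, z each as a share of 360 degrees, from -1 to 1, then the closure, from -1 (fully open) to 1 (shut), so that 0 is half open. In form: [[[x, y, z], [ax, ay, az], jaw], ...]. A call has 1 to 5 rows; each row is the pose to reach, as a shift and turn from the pose measured when the call began, along the tool's axes at that moment, turning the shorter way round; what a row does not reach only later rows make up. A row lasts 1/8 s, in which the tool goes at most 62.5 mm and 10.7 degrees, less where a joint would pass 70% of its speed; a pose out of reach is approached as far as the arm can. A call with a number of a shift or a turn outside -1 to 1 is refused whole. A call with a gripper value outside its range is refused whole. The fingers move at their own pace and stop on an object; "force" is the grip in N (left out, the last holds). Time passes only in rows, so rows that repeat a pose let the fingers close. It gives the time, the measured TCP pose, the force and the opening at its end, in the units of the state.
- r.observe(): the state, without advancing time (a new reading comes with each control period).
- eyes.grab_frame(name): name is "side" or "top" or "wrist"; returns a dict with "color" (384x512x3 uint8, red, green, blue), "range_z" (384x512 float32, m along the optical axis (not along the pixel's ray), 0 where there is no reading), "mtx" (3x3 intrinsics, pixels), "camera_from_world" (4x4, takes a point from world to camera coordinates). Camera axes: x right, y up, looking along -z (the intrinsics and any distortion apply to the point x, -y, -z); pixel columns grow to the right and rows downward; lengths in m; the calibration is good to about 2 mm. A picture is of the moment at which its call begins.
- close_job(): hands the job in, once; it reports no verdict.
Trained networks look in the newest picture that a camera, given by its name, has taken for a name from the list of things; names that differ only in an ending like _2 or _b are one class to them, and where a whole thing is asked for, a point or a joint stands for the part that bears it (a point fixed in the world has none). Each returns a list of dicts, best first, with "p" (0 to 1); they miss things now and then, are a little off and sometimes report something else, mostly with a low value. They report only what shows in the picture. A call takes as long as a camera call. They do not tell look-alikes from the thing itself.
- recognise(camera, label): "position" ([x, y, z] in m, in world coordinates, good to about 4 mm: the middle of the surface that is visible of it).
- trace(camera, label): "mask" (384x512 bool, what is visible of it).
The state is a dict: "t": time; "joints": joint angles; "qvel": joint speeds; "effort": joint torques, N m; "tool_pos": TCP position; "tool_rot": TCP orientation; "wrist_force": force on the tool from outside, world axes, zero at the start; "moment": the same for the moment, N m; "gripper_width": opening from 0.0 (shut) to 1.0 (fully open).
Only numpy, scipy, OpenCV 4.12 (cv2) and the standard library are available. Lean on these libraries where they do the work, as an engineer would, in place of code of your own. Each camera call takes 0.05 s, during which the arm holds its last target.

## Working session

There is one attempt and no reset: what is moved stays moved. The work goes in short steps, Python scripts to look and compute and a tool call to move; the robot and the scene stay as the last step left them, time stands still between calls to the robot, and variables do not carry over. Pictures are saved under pics/ and viewed, and the job is handed in when it is done.

Besides the shell and the picture viewer there is one more tool, called after ">>>" as a command line: name --argument value ..., lists and objects as JSON in quotes. carry_out: Moves the arm, as the interface text tells. Its arguments: {"type":"object","properties":{"steps":{"type":"array","items":{"type":"array"}},"force":{"type":"number"}},"required":["steps"]}

```bash
ls; mkdir -p pics
python3 - <<'E'
from rig import r, eyes, close_job, recognise, trace
import cv2
print(r.observe())
for n in ["side","top","wrist"]:
    f=eyes.grab_frame(n)
    cv2.imwrite(f"pics/{n}0.png",f["color"][:,:,::-1])
    print(n,f["mtx"].tolist(),f["camera_from_world"].round(4).tolist())
print(r.observe()['t'])
E
```

```text
pics
{'t': 0.0, 'joints': array([-1.17451148,  0.41798292, -0.01030419,  1.6141646 ,  0.00472077,
        1.1106976 , -0.05300586]), 'qvel': array([-9.48302061e-04, -2.34079862e-04,  2.41948250e-04,  7.60981261e-04,
       -6.05850188e-05,  2.49394123e-03,  2.63865773e-03]), 'effort': array([ 9.41990584e-04, -8.51262617e+01,  6.39000256e-01, -4.25985575e+01,
       -4.87962656e-02,  1.86998164e-02,  1.13197138e-04]), 'tool_pos': array([0.26480023, 0.56566574, 0.16582376]), 'tool_rot': array([ 3.74823803e-04,  8.43777887e-01,  5.36692183e-01, -4.87096986e-04]), 'wrist_force': array([-0.11331902, -0.00248083,  0.63756926]), 'moment': array([0.03993192, 0.00905463, 0.0651739 ]), 'gripper_width': 1.002100113656431}
side [[376.3237036648693, 0.0, 256.97032385302583], [0.0, 376.3237036648693, 186.28715082674668], [0.0, 0.0, 1.0]] [[-0.9531, 0.3025, -0.0081, 0.5151], [-0.2314, -0.7112, 0.6638, 0.0966], [0.1951, 0.6345, 0.7479, -1.3605], [0.0, 0.0, 0.0, 1.0]]
top [[391.9843447668896, 0.0, 247.5417727568307], [0.0, 391.9843447668896, 187.9682064276607], [0.0, 0.0, 1.0]] [[-0.0074, -0.9999, 0.0104, 0.0072], [0.9903, -0.0059, 0.1389, -0.5693], [-0.1388, 0.0113, 0.9903, -1.0434], [0.0, 0.0, 0.0, 1.0]]
wrist [[337.5467570359673, 0.0, 256.8719988976831], [0.0, 337.5467570359673, 193.461847849722], [0.0, 0.0, 1.0]] [[0.4226, 0.9063, -0.0013, -0.6252], [-0.8789, 0.4094, -0.2448, 0.0263], [-0.2214, 0.1046, 0.9696, -0.39], [0.0, 0.0, 0.0, 1.0]]
0.15
```

View pics/side0.png

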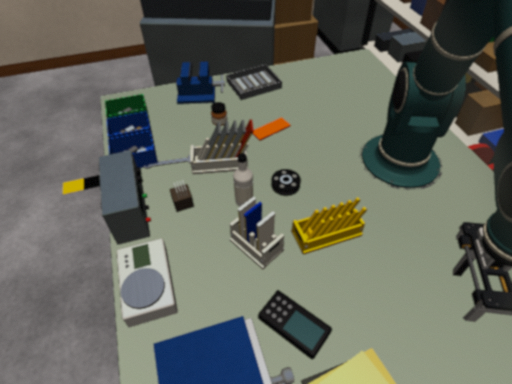

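View pics/top0.png

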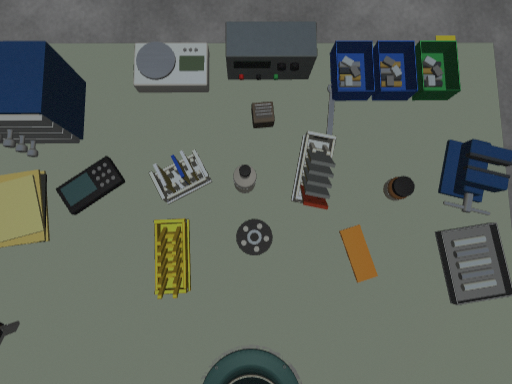

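View pics/wrist0.png

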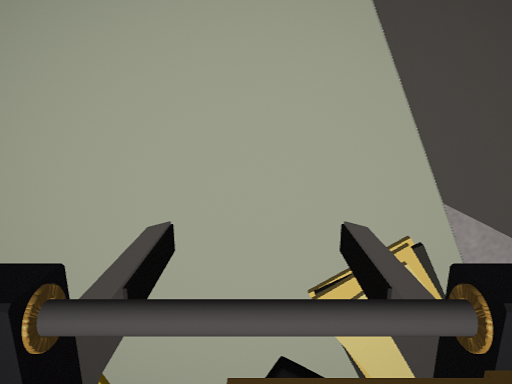

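```bash
cat > h.py <<'E'
import numpy as np, cv2
from rig import r, eyes, close_job, recognise, trace
def cloud(f):
    z=f["range_z"]; K=f["mtx"]; v,u=np.mgrid[:z.shape[0],:z.shape[1]]
    X=(u-K[0,2])/K[0,0]*z; Y=(v-K[1,2])/K[1,1]*z
    P=np.stack([X,-Y,-z,np.ones_like(z)],-1)
    W=P@np.linalg.inv(f["camera_from_world"]).T
    W=W[...,:3]; W[z<=0]=np.nan
    return W
def proj(f,p):
    p=np.atleast_2d(p); c=np.c_[p,np.ones(len(p))]@f["camera_from_world"].T
    x,y,z=c[:,0],-c[:,1],-c[:,2]; K=f["mtx"]
    return np.c_[K[0,0]*x/z+K[0,2],K[1,1]*y/z+K[1,2]]
E
python3 - <<'E'
from h import *
T=eyes.grab_frame("top"); S=eyes.grab_frame("side")
np.savez("f0.npz",T=T["color"],Tz=T["range_z"],S=S["color"],Sz=S["range_z"])
import pickle; pickle.dump((T,S),open("f0.pkl","wb"))
def crop(f,u,v,w,h,n):
    c=f["color"][v:v+h,u:u+w,::-1]; cv2.imwrite(n,cv2.resize(c,None,fx=6,fy=6,interpolation=cv2.INTER_CUBIC))
crop(T,145,125,110,95,"pics/tc.png");crop(T,280,120,80,95,"pics/tr.png");crop(S,180,110,110,70,"pics/sr.png");crop(S,215,190,80,80,"pics/sc.png")
for cam in("top","side"):
  for l in["rack","carrier","brown","blue","white1","grey1","rack_slot0","bottle","sheave","logger","jar","block"]:
    print(cam,l,[(np.round(d["position"],3).tolist(),round(d["p"],2)) for d in recognise(cam,l)][:5])
E
```

```text
top rack [([0.682, -0.171, 0.042], 0.74)]
top carrier [([0.593, 0.186, 0.054], 0.84)]
top brown [([0.384, -0.305, 0.011], 0.73), ([0.525, -0.152, 0.146], 0.65), ([0.594, 0.182, 0.049], 0.54)]
top blue [([0.606, 0.168, 0.164], 0.59)]
top white1 [([0.586, 0.218, 0.141], 0.67), ([0.614, 0.15, 0.169], 0.66)]
top grey1 [([0.599, -0.172, 0.14], 0.84), ([0.574, -0.164, 0.148], 0.8), ([0.547, -0.162, 0.145], 0.57), ([0.631, -0.187, 0.131], 0.55)]
top rack_slot0 [([0.681, -0.165, 0.048], 0.96), ([0.385, 0.206, 0.054], 0.93)]
top bottle [([0.584, 0.016, 0.14], 0.97), ([0.59, 0.184, 0.052], 0.37)]
top sheave [([0.437, -0.014, 0.025], 0.84), ([0.675, -0.168, 0.045], 0.29)]
top logger [([0.579, 0.44, 0.034], 0.97)]
top jar [([0.564, -0.408, 0.073], 0.93)]
top block [([0.77, -0.042, 0.056], 0.93), ([0.563, -0.404, 0.073], 0.17)]
side rack [([0.658, -0.154, 0.042], 0.8), ([0.396, 0.231, 0.053], 0.8)]
side carrier [([0.612, 0.23, 0.048], 0.92), ([0.573, -0.396, 0.05], 0.36), ([0.61, 0.181, 0.128], 0.18)]
side brown [([0.395, -0.295, 0.006], 0.8), ([0.533, -0.15, 0.136], 0.63)]
side blue [([0.608, 0.18, 0.126], 0.94), ([0.658, -0.157, 0.043], 0.42)]
side white1 [([0.591, 0.226, 0.122], 0.97), ([0.635, 0.168, 0.148], 0.74)]
side grey1 [([0.615, -0.164, 0.127], 0.66), ([0.579, -0.158, 0.128], 0.64), ([0.559, -0.156, 0.125], 0.63), ([0.639, -0.176, 0.122], 0.59), ([0.617, 0.23, 0.052], 0.49)]
side rack_slot0 [([0.656, -0.153, 0.044], 0.9), ([0.394, 0.232, 0.055], 0.76), ([0.587, 0.224, 0.12], 0.33)]
side bottle [([0.599, 0.028, 0.111], 0.88)]
side sheave [([0.445, 0.003, 0.024], 0.62)]
side logger [([0.588, 0.451, 0.031], 0.79), ([0.615, 0.233, 0.05], 0.26)]
side jar [([0.572, -0.396, 0.049], 0.74), ([0.534, -0.15, 0.132], 0.63)]
side block [([0.783, -0.02, 0.056], 0.96), ([0.613, 0.228, 0.047], 0.39), ([0.536, -0.146, 0.132], 0.23)]
```

View pics/tc.png

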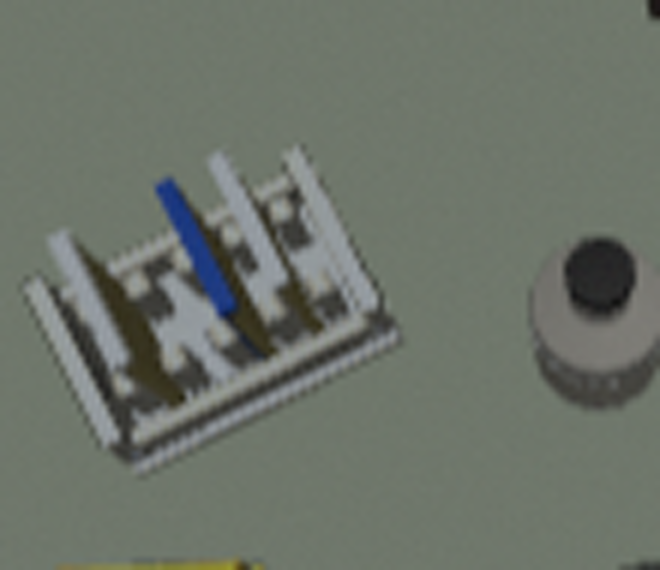

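View pics/tr.png

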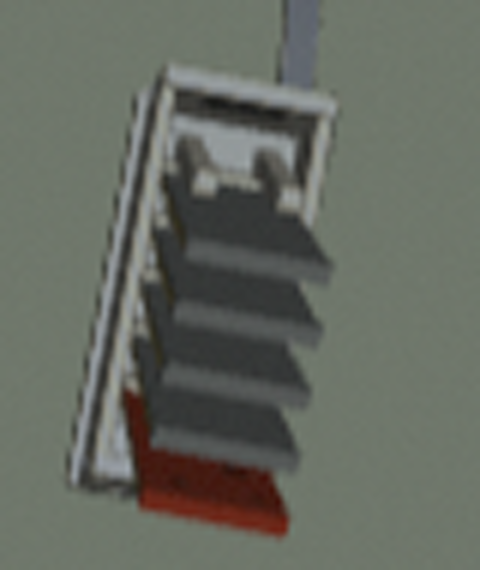

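View pics/sc.png

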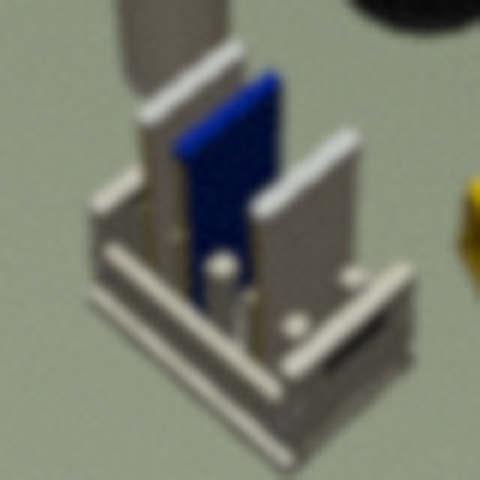

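View pics/sr.png

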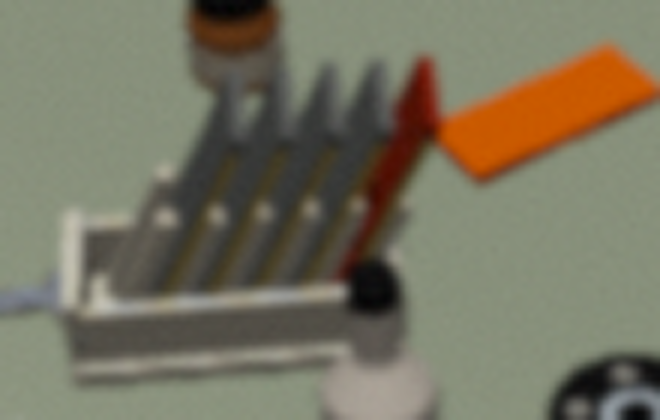

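Run:
```python
from h import *
import pickle
from scipy.spatial.transform import Rotation as R
T,S=pickle.load(open("f0.pkl","rb"))
def rect(P,name):
    c,(w,h),a=cv2.minAreaRect((P[:,:2]*1000).astype(np.float32)); print(name,len(P),np.round(c,1),np.round((w,h),1),round(a,1),"z",np.round(np.nanpercentile(P[:,2],[5,50,95]),4), "mean",P.mean(0).round(4))
for n,f in(("top",T),("side",S)):
    W=cloud(f); print(n,"bench z",np.nanmedian(W[...,2]))
    hsv=cv2.cvtColor(f["color"],cv2.COLOR_RGB2HSV)
    def reg(x0,x1,y0,y1,z0,z1): return (W[...,0]>x0)&(W[...,0]<x1)&(W[...,1]>y0)&(W[...,1]<y1)&(W[...,2]>z0)&(W[...,2]<z1)
    car=reg(.5,.7,.1,.28,.155,.18)
    k,l,st,ce=cv2.connectedComponentsWithStats(car.astype(np.uint8))
    for i in range(1,k):
        if st[i,4]>5: rect(W[l==i],"car top")
    rk=reg(.48,.68,-.26,-.1,.155,.18)
    k,l,st,ce=cv2.connectedComponentsWithStats(rk.astype(np.uint8))
    for i in range(1,k):
        if st[i,4]>5: rect(W[l==i],"rack top"); print(f["color"][l==i].mean(0).round())
    for nm in("carrier","rack"):
        for d in trace(n,nm)[:1]:
            m=d["mask"]&np.isfinite(W[...,2]); P=W[m]; P=P[P[:,2]>.015]; rect(P,nm)
s=r.observe(); f=eyes.grab_frame("wrist")
C=f["camera_from_world"]; Tt=np.eye(4);q=s["tool_rot"]; Tt[:3,:3]=R.from_quat(q[[1,2,3,0]]).as_matrix();Tt[:3,3]=s["tool_pos"]
M=C@Tt; print("cam_from_tool",M.round(4).tolist()); print("cam pos in tool",np.linalg.inv(M).round(4).tolist())
np.save("M.npy",M)
```

```text
top bench z 0.00021004407551350468
car top 92 [620.2 156. ] [61.4  8.5] 27.7 z [0.1648 0.1679 0.1705] mean [0.6194 0.1555 0.1679]
car top 99 [608.8 177.2] [60.3  8.8] 27.2 z [0.1619 0.1678 0.1714] mean [0.6088 0.1768 0.1675]
car top 100 [587.1 219.6] [62.   8.7] 26.9 z [0.1625 0.1674 0.1706] mean [0.5866 0.2192 0.1672]
rack top 106 [ 615.9 -180.7] [59.  13.1] 76.2 z [0.157  0.1641 0.1679] mean [ 0.615  -0.1803  0.1637]
[75. 78. 77.]
rack top 107 [ 590.  -176.4] [60.9 12.9] 78.1 z [0.158  0.1642 0.1683] mean [ 0.589  -0.1762  0.1639]
[74. 77. 76.]
rack top 111 [ 563.7 -170.2] [60.  12.2] 79.3 z [0.1588 0.1646 0.1675] mean [ 0.563  -0.1701  0.1642]
[74. 77. 76.]
rack top 117 [ 538.1 -164.9] [60.3 13.5] 78.4 z [0.1579 0.1641 0.1676] mean [ 0.5374 -0.1647  0.1637]
[72. 75. 74.]
rack top 124 [ 512.3 -159.4] [60.  13.7] 80.1 z [0.1572 0.1637 0.1674] mean [ 0.5117 -0.1588  0.1634]
[92. 37. 25.]
carrier 859 [ 621.7 -178.3] [ 86.1 203.2] 76.8 z [0.0162 0.0523 0.0923] mean [ 0.6587 -0.1753  0.0486]
rack 2289 [387.  209.2] [198.4  86.6] 2.3 z [0.0173 0.0551 0.1033] mean [0.3849 0.2077 0.0568]
s
[... 678 characters left out ...]
9 [ 538.1 -164.3] [63.9 13.5] 80.0 z [0.1562 0.1649 0.1677] mean [ 0.5391 -0.161   0.1636]
[75. 75. 71.]
rack top 54 [ 615.9 -180.8] [66. 14.] 76.8 z [0.1561 0.1647 0.1687] mean [ 0.617  -0.1759  0.1637]
[71. 72. 69.]
carrier 953 [605.8 190. ] [ 87.6 141.4] 27.7 z [0.0169 0.0527 0.0862] mean [0.6113 0.2176 0.0531]
rack 2310 [386.7 215.4] [203.   88.8] 1.3 z [0.0206 0.0577 0.1028] mean [0.3917 0.2237 0.0602]
cam_from_tool [[1.0, -0.0016, 0.0001, -0.0008], [-0.0016, -0.9696, 0.2448, -0.0155], [-0.0002, -0.2448, -0.9696, -0.2286], [0.0, 0.0, 0.0, 1.0]]
cam pos in tool [[1.0, -0.0016, -0.0002, 0.0007], [-0.0016, -0.9696, -0.2448, -0.071], [0.0001, 0.2448, -0.9696, -0.2179], [0.0, 0.0, 0.0, 1.0]]
```

```bash
cat >> h.py <<'E'
from scipy.spatial.transform import Rotation as R
psi=-0.2028; phi=2.0506
def axes(yaw,lean):
    Q=R.from_euler('z',yaw)*R.from_euler('y',-lean)  # coupon axes in world
    return Q.as_matrix()
def toolR(C):  # coupon axes -> tool axes
    return np.c_[-C[:,1],-C[:,0],-C[:,2]]
LEAN=np.radians(25)
def step(pos,Rm,maxdeg=50,lim=.1):
    s=r.observe(); q=s["tool_rot"]; R0=R.from_quat(q[[1,2,3,0]])
    d=R0.inv().apply(np.array(pos)-s["tool_pos"]); rv=(R0.inv()*R.from_matrix(Rm)).as_rotvec()
    a=np.degrees(np.linalg.norm(rv)); m=np.abs(d).max()
    if m>lim: dd=d*lim/m
    else: dd=d
    rr=rv*min(1,maxdeg/max(a,1e-9))
    print("t",round(s["t"],2),"tcp",s["tool_pos"].round(4),"jts",s["joints"].round(2),"F",s["wrist_force"].round(1),"w",round(s["gripper_width"],3))
    print("remaining mm",(d*1000).round(1),"deg",round(a,2)); print("ROW",(dd/.1).round(3).tolist(),(rr/2/np.pi).round(4).tolist())
E
cat > a.py <<'E'
from h import *
C=axes(psi,LEAN); top=np.array([.5097,-.1588,.165]); 
tcp=top-C[:,2]*.049
print(C.round(3),tcp)
import sys
step(tcp+C[:,2]*.15 if len(sys.argv)<2 else tcp+C[:,2]*float(sys.argv[1]),toolR(C))
E
python3 a.py
```

```text
[[ 0.888  0.201 -0.414]
 [-0.183  0.98   0.085]
 [ 0.423  0.     0.906]] [ 0.52998391 -0.16297091  0.12059092]
t 1.7 tcp [0.2649 0.566  0.1664] jts [-1.17  0.42 -0.01  1.61  0.    1.11 -0.05] F [0.7 0.2 0.6] w 0.999
remaining mm [-562.7  487.4  -90. ] deg 166.86
ROW [-1.0, 0.866, -0.16] [0.0036, 0.03, 0.1356]
```

>>> carry_out --steps '[[[0,0,-1],[0,0,0],-1],[[0,0,-1],[0,0,0],-1],[[0,0,-1],[0,0,0],-1]]' --force 30

```text
t: 2.08
tool_pos: [0.2654, 0.5672, 0.2695]
tool_rot: [-0.001, 0.844, 0.537, 0.002]
wrist_force: [0.5, 0.7, -1.4]
gripper_width: 0.997
```

```bash
python3 a.py
```

```text
[[ 0.888  0.201 -0.414]
 [-0.183  0.98   0.085]
 [ 0.423  0.     0.906]] [ 0.52998391 -0.16297091  0.12059092]
t 2.08 tcp [0.2654 0.5672 0.2695] jts [-1.18  0.34 -0.01  1.48  0.    1.31 -0.05] F [ 0.5  0.7 -1.4] w 0.997
remaining mm [-564.   487.5   10.1] deg 166.8
ROW [-1.0, 0.864, 0.018] [0.0032, 0.03, 0.1356]
```

>>> carry_out --steps '[[[-1.0,0.86,0],[0.003,0.03,0.135],-1],[[-1.0,0.86,0],[0.003,0.03,0.135],-1],[[-1.0,0.86,0],[0.003,0.03,0.135],-1],[[-1.0,0.86,0],[0.003,0.03,0.135],-1],[[-1.0,0.86,0],[0.003,0.03,0.135],-1]]'

```text
t: 2.7
tool_pos: [0.3007, 0.4396, 0.2682]
tool_rot: [-0.059, 0.986, 0.137, 0.073]
wrist_force: [0.2, 1.2, -0.2]
gripper_width: 1.0
```

```bash
python3 a.py
```

```text
[[ 0.888  0.201 -0.414]
 [-0.183  0.98   0.085]
 [ 0.423  0.     0.906]] [ 0.52998391 -0.16297091  0.12059092]
t 2.7 tcp [0.3007 0.4396 0.2682] jts [-1.15  0.04  0.09  1.87  0.05  1.05 -0.8 ] F [ 0.2  1.2 -0.2] w 1.0
remaining mm [  2.4 611.3 -47.4] deg 116.71
ROW [0.004, 1.0, -0.078] [0.0032, 0.0299, 0.1356]
```

>>> carry_out --steps '[[[0,1,-0.15],[0.003,0.03,0.135],-1],[[0,1,-0.15],[0.003,0.03,0.135],-1],[[0,1,-0.15],[0.003,0.03,0.135],-1],[[0,1,-0.15],[0.003,0.03,0.135],-1],[[0,1,-0.15],[0.003,0.03,0.135],-1]]'

```text
t: 3.32
tool_pos: [0.3263, 0.3416, 0.2725]
tool_rot: [-0.105, 0.943, -0.287, 0.131]
wrist_force: [0.6, 0.2, 0.3]
gripper_width: 0.996
```

```bash
python3 a.py
```

```text
[[ 0.888  0.201 -0.414]
 [-0.183  0.98   0.085]
 [ 0.423  0.     0.906]] [ 0.52998391 -0.16297091  0.12059092]
t 3.33 tcp [0.3263 0.3416 0.2725] jts [-1.05 -0.16  0.01  2.08  0.25  0.97 -1.74] F [0.6 0.2 0.3] w 0.996
remaining mm [390.4 331.3  -1.6] deg 66.65
ROW [1.0, 0.848, -0.004] [0.0033, 0.0297, 0.1356]
```

>>> carry_out --steps '[[[1,0.85,-0.1],[0,0,0.03],-1],[[1,0.85,-0.1],[0,0,0.03],-1],[[1,0.85,-0.1],[0,0,0.03],-1],[[1,0.85,-0.1],[0,0,0.03],-1]]'

```text
t: 3.82
tool_pos: [0.3594, 0.2144, 0.2772]
tool_rot: [-0.117, 0.912, -0.375, 0.121]
wrist_force: [-0.8, 0.1, -0.2]
gripper_width: 1.002
```

```bash
python3 a.py
```

```text
[[ 0.888  0.201 -0.414]
 [-0.183  0.98   0.085]
 [ 0.423  0.     0.906]] [ 0.52998391 -0.16297091  0.12059092]
t 3.83 tcp [0.3594 0.2144 0.2772] jts [-0.94 -0.33  0.18  2.19  0.22  0.97 -1.64] F [-0.8  0.1 -0.2] w 1.002
remaining mm [331.7 187.3   8.1] deg 56.13
ROW [1.0, 0.565, 0.025] [0.0071, 0.0341, 0.1344]
```

```bash
cat > b.py <<'E'
from h import *
import sys
p=[float(v) for v in sys.argv[1:4]]
step(p,toolR(axes(psi,LEAN)),maxdeg=float(sys.argv[4]))
E
python3 b.py .47 .12 .29 5
```

```text
t 3.83 tcp [0.3594 0.2144 0.2772] jts [-0.94 -0.33  0.18  2.19  0.22  0.97 -1.64] F [-0.8  0.1 -0.2] w 1.002
remaining mm [145.2 -11.1  10.4] deg 56.13
ROW [1.0, -0.077, 0.072] [0.0007, 0.0034, 0.0134]
```

>>> carry_out --steps '[[[1,-0.08,0.07],[0,0,0.01],-1],[[1,-0.08,0.07],[0,0,0.01],-1],[[1,-0.08,0.07],[0,0,0.01],-1]]'

```text
t: 4.2
tool_pos: [0.4369, 0.1494, 0.2859]
tool_rot: [-0.12, 0.899, -0.404, 0.117]
wrist_force: [-1.1, -0.3, 0.4]
gripper_width: 1.001
```

```bash
python3 a.py
```

```text
[[ 0.888  0.201 -0.414]
 [-0.183  0.98   0.085]
 [ 0.423  0.     0.906]] [ 0.52998391 -0.16297091  0.12059092]
t 4.2 tcp [0.4369 0.1494 0.2859] jts [-0.89 -0.27  0.4   2.11  0.17  0.95 -1.41] F [-1.1 -0.3  0.4] w 1.001
remaining mm [242.8 180.6   0.9] deg 52.58
ROW [1.0, 0.744, 0.004] [0.0088, 0.0358, 0.1339]
```

>>> carry_out --steps '[[[1,0.74,0],[0.003,0.01,0.05],-1],[[1,0.74,0],[0.003,0.01,0.05],-1],[[1,0.74,0],[0.003,0.01,0.05],-1],[[1,0.74,0],[0.003,0.01,0.05],-1]]'

```text
t: 4.7
tool_pos: [0.4497, 0.0277, 0.2742]
tool_rot: [-0.132, 0.82, -0.541, 0.129]
wrist_force: [0.6, 0.6, 0.3]
gripper_width: 0.998
```

```bash
python3 a.py
```

```text
[[ 0.888  0.201 -0.414]
 [-0.183  0.98   0.085]
 [ 0.423  0.     0.906]] [ 0.52998391 -0.16297091  0.12059092]
t 4.7 tcp [0.4497 0.0277 0.2742] jts [-0.73 -0.34  0.5   2.17  0.21  0.9  -1.5 ] F [0.6 0.6 0.3] w 0.998
remaining mm [169.8  58.2   9. ] deg 34.4
ROW [1.0, 0.343, 0.053] [0.0077, 0.0273, 0.0913]
```

>>> carry_out --steps '[[[1,0.34,0.05],[0.004,0.014,0.045],-1],[[1,0.34,0.05],[0.004,0.014,0.045],-1],[[1,0.34,0.05],[0.004,0.014,0.045],-1],[[1,0.34,0.05],[0.004,0.014,0.045],-1]]'

```text
t: 5.2
tool_pos: [0.4608, -0.0752, 0.2642]
tool_rot: [-0.136, 0.729, -0.654, 0.151]
wrist_force: [0.5, -0.0, 0.5]
gripper_width: 1.0
```

```bash
python3 a.py
```

```text
[[ 0.888  0.201 -0.414]
 [-0.183  0.98   0.085]
 [ 0.423  0.     0.906]] [ 0.52998391 -0.16297091  0.12059092]
t 5.2 tcp [ 0.4608 -0.0752  0.2642] jts [-0.59 -0.34  0.58  2.2   0.25  0.83 -1.59] F [ 0.5 -0.   0.5] w 1.0
remaining mm [75.   4.8  9.8] deg 17.58
ROW [0.75, 0.048, 0.098] [0.0036, 0.0135, 0.0468]
```

>>> carry_out --steps '[[[0.75,0.05,0],[0.0036,0.0135,0.047],-1],[[0.75,0.05,0],[0.0036,0.0135,0.047],-1],[[0.75,0.05,0],[0.0036,0.0135,0.047],-1],[[0.75,0.05,0],[0.0036,0.0135,0.047],-1]]'

```text
t: 5.7
tool_pos: [0.464, -0.1489, 0.2655]
tool_rot: [0.137, -0.618, 0.755, -0.168]
wrist_force: [-0.2, -0.2, -0.4]
gripper_width: 1.0
```

```bash
python3 a.py
python3 - <<'E'
from h import *
f=eyes.grab_frame("wrist"); cv2.imwrite("pics/w1.png",f["color"][:,:,::-1])
import pickle; pickle.dump(f,open("w1.pkl","wb"))
W=cloud(f)
C=axes(psi,LEAN)
hsv=cv2.cvtColor(f["color"],cv2.COLOR_RGB2HSV)
m=(f["color"][...,0]>1.8*f["color"][...,2])&(hsv[...,1]>120)&(W[...,2]>.09)&(W[...,2]<.18)
P=W[m]; print(m.sum()); 
Q=P@C  # coupon axes coordinates
print("x",np.percentile(Q[:,0],[1,5,50,95,99]).round(4),"y",np.percentile(Q[:,1],[1,5,50,95,99]).round(4),"z",np.percentile(Q[:,2],[1,5,50,95,99]).round(4))
print("expected centre",(np.array([.5097,-.1588,.165])@C).round(4))
E
```

```text
[[ 0.888  0.201 -0.414]
 [-0.183  0.98   0.085]
 [ 0.423  0.     0.906]] [ 0.52998391 -0.16297091  0.12059092]
t 5.7 tcp [ 0.464  -0.1489  0.2655] jts [-0.47 -0.31  0.6   2.18  0.27  0.79 -1.77] F [-0.2 -0.2 -0.4] w 1.0
remaining mm [0.5 0.1 9.8] deg 0.22
ROW [0.005, 0.001, 0.098] [0.0, 0.0002, 0.0006]
1366
x [0.5413 0.5459 0.5536 0.6417 0.6418] y [-0.082  -0.0796 -0.0516 -0.0248  0.2596] z [-0.1843 -0.1572 -0.0907 -0.0736 -0.073 ]
expected centre [ 0.5512 -0.0529 -0.075 ]
```

View pics/w1.png

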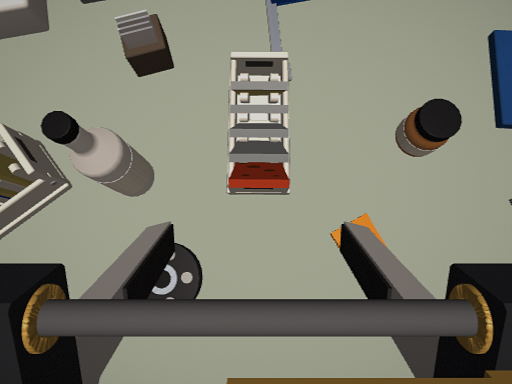

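Run:
```python
from h import *
import pickle
f=pickle.load(open("w1.pkl","rb")); W=cloud(f); C=axes(psi,LEAN)
m=np.zeros((384,512),bool); m[155:200,215:300]=True
c=f["color"].astype(int); red=m&(c[...,0]>1.6*c[...,2])&(c[...,0]>60)
Q=W@C
A=Q[red]
print(red.sum(),"y pct",np.percentile(A[:,1],[0,1,3,50,97,99,100]).round(4))
front=A[A[:,2]<-.085]; print("front x",np.median(front[:,0]),front[:,0].std(), "z",front[:,2].min())
tp=A[A[:,2]>-.0765]; print("top",len(tp),"z",np.median(tp[:,2]),"x",np.percentile(tp[:,0],[0,2,50,98,100]).round(4))
# plane/yaw of front
v=front-front.mean(0); u,s,vt=np.linalg.svd(v,full_matrices=False); print("front normal in coupon axes",vt[2].round(4),s.round(4))
for row in (168,175,180,186,190): 
    us=np.where(red[row])[0]; print(row,us.min(),us.max(),Q[row,us.min()].round(4),Q[row,us.max()].round(4))
print(c[150:195:2,258].tolist())
```

```text
1367 y pct [nan nan nan nan nan nan nan]
front x 0.5537106070935189 0.001966853344438399 z -0.22978040776881434
top 540 z -0.07437024360629285 x [0.5453 0.5456 0.5499 0.554  0.5543]
front normal in coupon axes [-0.9997  0.0197  0.0139] [0.7979 0.4717 0.0508]
168 234 283 [ 0.5538 -0.0245 -0.1385] [ 0.5536 -0.0823 -0.1414]
175 231 286 [ 0.5538 -0.0243 -0.0951] [ 0.5537 -0.0823 -0.0975]
180 229 289 [ 0.5528 -0.0238 -0.0744] [ 0.5207 -0.0984 -0.2298]
186 228 288 [ 0.5466 -0.0227 -0.0746] [ 0.5469 -0.0826 -0.0748]Traceback (most recent call last):
  File "<stdin>", line 14, in <module>
    return umr_minimum(a, axis, None, out, keepdims, initial, where)
ValueError: zero-size array to reduction operation minimum which has no identity
```

```bash
cat > a.py <<'E'
from h import *
import sys
C=axes(psi,LEAN); top=C@np.array([.5501,-.0527,-.0746])
tcp=top-C[:,2]*.049
print(top,tcp)
step(tcp+C[:,2]*float(sys.argv[1]),toolR(C))
E
python3 a.py 0
```

```text
[ 0.50860942 -0.15838631  0.16487174] [ 0.52889333 -0.16255722  0.12046266]
t 5.75 tcp [ 0.464  -0.1491  0.2655] jts [-0.47 -0.31  0.6   2.18  0.27  0.79 -1.77] F [-0.   0.1 -0.1] w 0.998
remaining mm [  0.3   1.2 159.5] deg 0.19
ROW [0.002, 0.008, 1.0] [0.0, 0.0002, 0.0005]
```

>>> carry_out --steps '[[[0.002,0.012,0.5],[0,0,0.0005],-1],[[0.002,0.012,1],[0,0,0.0005],-1],[[0.002,0.012,1],[0,0,0.0005],-1],[[0.002,0.012,1],[0,0,0.0005],-1]]'

```text
t: 6.25
tool_pos: [0.5045, -0.1567, 0.1753]
tool_rot: [0.137, -0.618, 0.756, -0.167]
wrist_force: [-0.3, -1.0, 0.4]
gripper_width: 1.001
```

```bash
python3 a.py 0;  python3 - <<'E'
from h import *
f=eyes.grab_frame("wrist"); cv2.imwrite("pics/w2.png",f["color"][:,:,::-1])
E
```

```text
[ 0.50860942 -0.15838631  0.16487174] [ 0.52889333 -0.16255722  0.12046266]
t 6.25 tcp [ 0.5045 -0.1567  0.1753] jts [-0.58 -0.06  0.83  2.24  0.04  0.51 -1.54] F [-0.3 -1.   0.4] w 1.001
remaining mm [ 1.   0.5 60.3] deg 0.16
ROW [0.01, 0.005, 0.603] [-0.0, 0.0003, 0.0003]
```

View pics/w2.png

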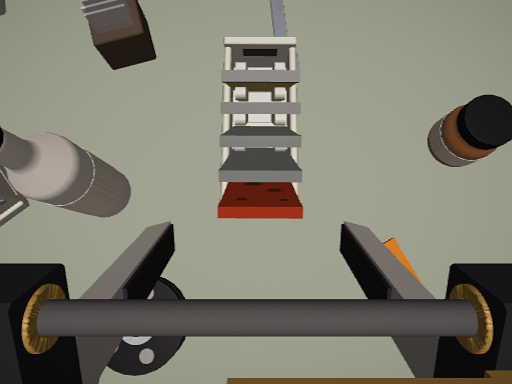

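>>> carry_out --steps '[[[0.01,0.005,0.3],[0,0,0],-1],[[0.01,0.005,0.5],[0,0,0],-1],[[0.01,0.005,0.603],[0,0,0],-1],[[0.01,0.005,0.603],[0,0,0],-1]]'

```text
t: 6.8
tool_pos: [0.5295, -0.1623, 0.1221]
tool_rot: [0.139, -0.617, 0.756, -0.167]
wrist_force: [-0.2, 0.3, -1.0]
gripper_width: 0.998
```

```bash
python3 a.py 0;  python3 - <<'E'
from h import *
f=eyes.grab_frame("wrist"); cv2.imwrite("pics/w3.png",f["color"][:,:,::-1])
E
```

```text
[ 0.50860942 -0.15838631  0.16487174] [ 0.52889333 -0.16255722  0.12046266]
t 6.8 tcp [ 0.5295 -0.1623  0.1221] jts [-0.5   0.15  0.83  2.25 -0.42  0.38 -1.11] F [-0.2  0.3 -1. ] w 0.998
remaining mm [0.4 1.2 1.2] deg 0.31
ROW [0.004, 0.012, 0.012] [-0.0004, 0.0008, 0.0001]
```

View pics/w3.png

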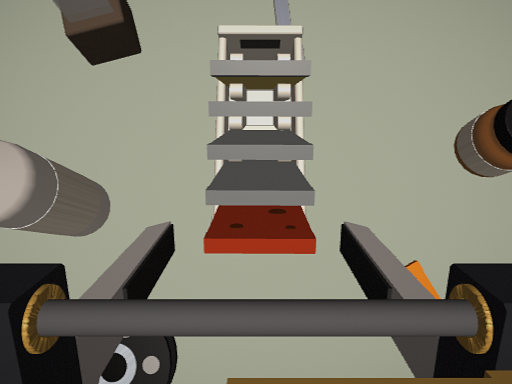

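>>> carry_out --steps '[[[0.004,0.012,0.012],[0,0.0008,0],1],[[0.004,0.012,0.012],[0,0.0008,0],1],[[0.004,0.012,0.012],[0,0.0008,0],1],[[0.004,0.012,0.012],[0,0.0008,0],1]]' --force 35

```text
t: 7.35
tool_pos: [0.529, -0.1626, 0.1209]
tool_rot: [0.138, -0.617, 0.756, -0.169]
wrist_force: [-1.0, 0.8, 1.4]
gripper_width: 0.628
```

```bash
python3 a.py 0;  python3 - <<'E'
from h import *
f=eyes.grab_frame("wrist"); cv2.imwrite("pics/w4.png",f["color"][:,:,::-1])
E
```

```text
[ 0.50860942 -0.15838631  0.16487174] [ 0.52889333 -0.16255722  0.12046266]
t 7.35 tcp [ 0.529  -0.1626  0.1209] jts [-0.51  0.15  0.83  2.25 -0.42  0.38 -1.12] F [-1.   0.8  1.4] w 0.628
remaining mm [-0.   0.3  0.4] deg 0.18
ROW [-0.0, 0.003, 0.004] [-0.0005, -0.0, 0.0001]
```

View pics/w4.png

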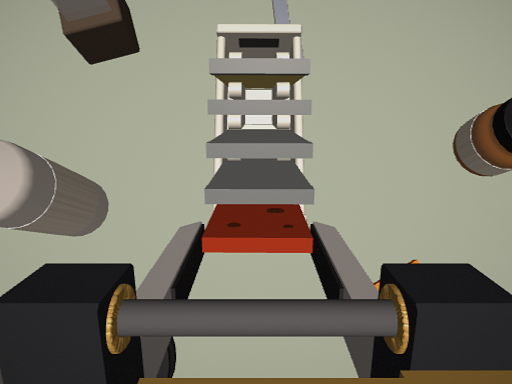

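Run:
```python
from h import *
s=r.observe(); np.savez("ref.npz",p=s["tool_pos"],q=s["tool_rot"]); print(s["tool_pos"],s["tool_rot"])
```

```text
[ 0.52895975 -0.16268851  0.12087817] [ 0.13760091 -0.61679887  0.75633856 -0.16904772]
```

>>> carry_out --steps '[[[0,0,-0.15],[0,0,0],1],[[0,0,-0.35],[0,0,0],1],[[0,0,-0.55],[0,0,0],1],[[0,0,-0.75],[0,0,0],1],[[0,0,-0.95],[0,0,0],1]]'

```text
t: 8.02
tool_pos: [0.489, -0.1544, 0.2074]
tool_rot: [0.138, -0.617, 0.756, -0.169]
wrist_force: [0.2, 0.5, -2.3]
gripper_width: 0.63
```

```bash
python3 a.py 0.19;  python3 - <<'E'
from h import *
f=eyes.grab_frame("wrist"); cv2.imwrite("pics/w5.png",f["color"][:,:,::-1])
E
```

```text
[ 0.50860942 -0.15838631  0.16487174] [ 0.52889333 -0.16255722  0.12046266]
t 8.03 tcp [ 0.489  -0.1544  0.2074] jts [-0.66 -0.2   0.84  2.23  0.26  0.61 -1.75] F [ 0.2  0.5 -2.3] w 0.63
remaining mm [  0.   -0.5 -94. ] deg 0.18
ROW [0.0, -0.005, -0.94] [-0.0005, -0.0, 0.0001]
```

View pics/w5.png

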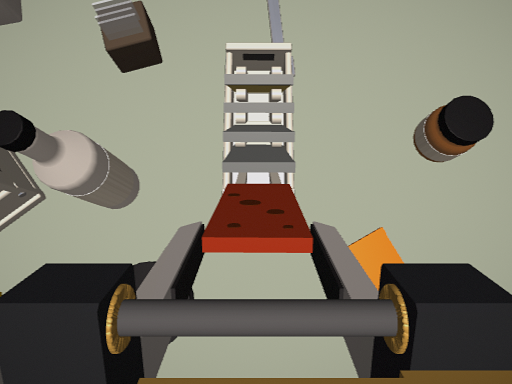

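>>> carry_out --steps '[[[0,0,-0.3],[0,0,0],1],[[0,0,-0.6],[0,0,0],1],[[0,0,-0.6],[0,0,0],1]]'

```text
t: 8.45
tool_pos: [0.4644, -0.1495, 0.2646]
tool_rot: [0.14, -0.616, 0.756, -0.17]
wrist_force: [1.0, 0.2, -1.7]
gripper_width: 0.631
```

```bash
cat > c.py <<'E'
from h import *
import sys
# upright tool for carrier; args: x y z maxdeg [yaw offset]
p=[float(v) for v in sys.argv[1:4]]
step(p,toolR(axes(phi,0)),maxdeg=float(sys.argv[4]))
E
python3 c.py .5 -.05 .345 45
```

```text
t 8.45 tcp [ 0.4644 -0.1495  0.2646] jts [-0.58 -0.35  0.68  2.19  0.35  0.8  -1.85] F [ 1.   0.2 -1.7] w 0.631
remaining mm [-104.8  -47.8  -66.1] deg 130.49
ROW [-1.0, -0.456, -0.63] [-0.0131, -0.0273, -0.1213]
```

```bash
python3 c.py .5 -.13 .345 40
```

```text
t 8.45 tcp [ 0.4644 -0.1495  0.2646] jts [-0.58 -0.35  0.68  2.19  0.35  0.8  -1.85] F [ 1.   0.2 -1.7] w 0.631
remaining mm [-26.5 -62.4 -59.3] deg 130.49
ROW [-0.265, -0.624, -0.593] [-0.0117, -0.0242, -0.1078]
```

>>> carry_out --steps '[[[-0.1,-0.3,-0.3],[-0.002,-0.003,-0.01],1],[[-0.265,-0.62,-0.6],[-0.006,-0.012,-0.04],1],[[-0.265,-0.62,-0.6],[-0.012,-0.024,-0.108],1],[[-0.265,-0.62,-0.6],[-0.012,-0.024,-0.108],1],[[-0.265,-0.62,-0.6],[-0.012,-0.024,-0.108],1]]'

```text
t: 9.07
tool_pos: [0.4998, -0.1297, 0.3442]
tool_rot: [-0.107, 0.849, -0.5, 0.132]
wrist_force: [0.1, 0.5, -2.0]
gripper_width: 0.633
```

```bash
python3 c.py .5 0.05 .345 45
```

```text
t 9.07 tcp [ 0.4998 -0.1297  0.3442] jts [-0.9  -0.33  0.96  1.91  0.21  1.09 -1.05] F [ 0.1  0.5 -2. ] w 0.633
remaining mm [-157.5  -86.2    8.3] deg 90.15
ROW [-1.0, -0.547, 0.053] [-0.0129, -0.0272, -0.1213]
```

>>> carry_out --steps '[[[-1,-0.5,0],[-0.013,-0.027,-0.12],1],[[-1,-0.5,0],[-0.013,-0.027,-0.12],1],[[-1,-0.5,0],[-0.013,-0.027,-0.12],1],[[-1,-0.5,0],[-0.013,-0.027,-0.12],1],[[-1,-0.5,0],[-0.013,-0.027,-0.12],1]]'

```text
t: 9.7
tool_pos: [0.4948, -0.0175, 0.3472]
tool_rot: [-0.057, 0.985, -0.146, 0.071]
wrist_force: [-0.3, 0.3, -0.9]
gripper_width: 0.63
```

```bash
python3 c.py .55 0.15 .345 45
```

```text
t 9.7 tcp [ 0.4948 -0.0175  0.3472] jts [-1.23 -0.23  1.1   1.81  0.14  1.27 -0.45] F [-0.3  0.3 -0.9] w 0.63
remaining mm [   2.4 -174.4   26.3] deg 45.53
ROW [0.014, -1.0, 0.151] [-0.0125, -0.0268, -0.1215]
```

>>> carry_out --steps '[[[0,-0.5,0.08],[-0.003,-0.007,-0.03],1],[[0,-1,0.12],[-0.006,-0.013,-0.06],1],[[0,-1,0.12],[-0.006,-0.013,-0.06],1],[[0,-1,0.12],[-0.006,-0.013,-0.06],1]]'

```text
t: 10.2
tool_pos: [0.5249, 0.0787, 0.3476]
tool_rot: [-0.029, 0.998, 0.04, 0.038]
wrist_force: [0.1, -0.8, -1.9]
gripper_width: 0.63
```

```bash
python3 c.py .5966 0.199 .35 45
```

```text
t 10.2 tcp [0.5249 0.0787 0.3476] jts [-1.27  0.13  1.22  1.68 -0.18  1.35  0.06] F [ 0.1 -0.8 -1.9] w 0.63
remaining mm [  80.9 -113.8   10.1] deg 23.48
ROW [0.711, -1.0, 0.089] [-0.0061, -0.014, -0.0634]
```

>>> carry_out --steps '[[[0.3,-0.3,0.0],[0,0,0],1],[[0.3,-0.3,0.0],[0,0,0],1]]'

```text
t: 10.45
tool_pos: [0.5531, 0.1122, 0.3505]
tool_rot: [-0.028, 0.998, 0.039, 0.038]
wrist_force: [-0.5, -0.9, -2.1]
gripper_width: 0.631
```

```bash
python3 c.py .5966 0.199 .35 45
```

```text
t 10.45 tcp [0.5531 0.1122 0.3505] jts [-1.2   0.25  1.19  1.6  -0.3   1.38  0.1 ] F [-0.5 -0.9 -2.1] w 0.631
remaining mm [ 49.8 -82.9   8.8] deg 23.6
ROW [0.498, -0.829, 0.088] [-0.0059, -0.0139, -0.0638]
```

Good, j3 is coming back. Continue.

>>> carry_out --steps '[[[0.25,-0.4,0.04],[-0.002,-0.005,-0.02],1],[[0.5,-0.83,0.09],[-0.004,-0.01,-0.04],1],[[0.5,-0.83,0.09],[-0.006,-0.014,-0.064],1],[[0.5,-0.83,0.09],[-0.006,-0.014,-0.064],1]]'

```text
t: 10.95
tool_pos: [0.597, 0.1978, 0.3501]
tool_rot: [0.001, 0.972, 0.236, 0.0]
wrist_force: [0.5, -0.5, -1.8]
gripper_width: 0.631
```

```bash
python3 c.py .598 0.1985 .35 45
python3 - <<'E'
from h import *
import pickle
for n in("wrist","side","top"):
    f=eyes.grab_frame(n); cv2.imwrite(f"pics/{n}6.png",f["color"][:,:,::-1]); pickle.dump(f,open(f"{n}6.pkl","wb"))
E
```

```text
t 10.95 tcp [0.597  0.1978 0.3501] jts [-1.03  0.46  1.    1.36 -0.38  1.52  0.41] F [ 0.5 -0.5 -1.8] w 0.631
remaining mm [ 1.2 -0.2  0.1] deg 0.19
ROW [0.012, -0.002, 0.001] [0.0002, -0.0, -0.0005]
```

View pics/wrist6.png

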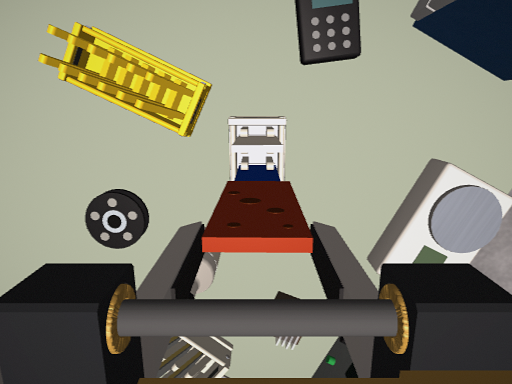

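View pics/side6.png

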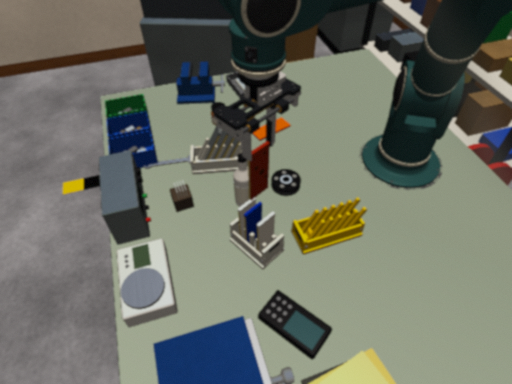

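View pics/top6.png

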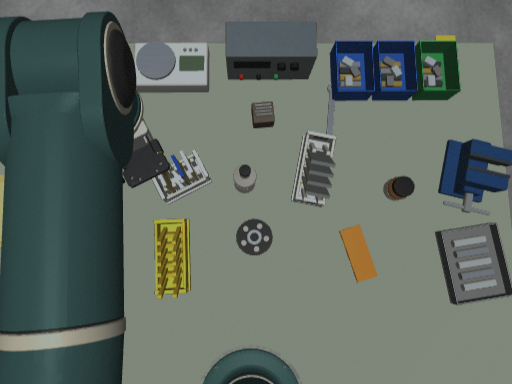

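Run:
```python
from h import *
import pickle
C=axes(phi,0)
s=r.observe(); print("tcp in carrier axes",(s["tool_pos"]@C).round(4))
f=pickle.load(open("wrist6.pkl","rb")); W=cloud(f); Q=W@C; c=f["color"].astype(int)
roi=np.zeros(c.shape[:2],bool); roi[165:255,195:320]=True
red=roi&(c[...,0]>1.7*c[...,2])&(c[...,0]>50)&np.isfinite(Q[...,2])&(Q[...,2]>.2)
A=Q[red]; print("brown n",len(A),"z",np.percentile(A[:,2],[1,50,99]).round(4))
tp=A[A[:,2]>A[:,2].max()-.004]; print("top x",np.percentile(tp[:,0],[1,50,99]).round(4),"y",np.percentile(tp[:,1],[1,50,99]).round(4))
for z0,z1 in((.26,.29),(.29,.32),(.32,.35),(.35,.38),(.38,.39)):
    b=A[(A[:,2]>z0)&(A[:,2]<z1)]
    if len(b): print(z0,"front x",np.median(b[:,0]).round(4),"y",np.percentile(b[:,1],[0,100]).round(4),len(b))
w=np.zeros(c.shape[:2],bool); w[105:185,215:300]=True
Wq=Q[w]; 
for z0,z1,n in((.162,.172,"coupon tops"),(.078,.09,"endplate"),(.07,.0775,"")):
    b=Wq[(Wq[:,2]>z0)&(Wq[:,2]<z1)]
    h,e=np.histogram(b[:,0],bins=np.arange(b[:,0].min(),b[:,0].max()+.002,.002)) if len(b) else (0,0)
    if len(b): print(n,len(b)); print(list(zip(e.round(4).tolist(),h.tolist()))); print("y",np.percentile(b[:,1],[1,99]))
F=pickle.load(open("f0.pkl","rb"))
for f in F:
    Q=cloud(f)@C
    m=(Q[...,2]>.155)&(Q[...,2]<.18)&(abs(Q[...,0]+.112)<.1)
    x=np.array([.598,.1985,0])@C
    m=(Q[...,2]>.165)&(Q[...,2]<.172)&(abs(Q[...,0]-x[0])<.07)&(abs(Q[...,1]-x[1])<.05)
    b=Q[m]; h,e=np.histogram(b[:,0],bins=np.arange(b[:,0].min()-.001,b[:,0].max()+.002,.002)); print(list(zip(e.round(4).tolist(),h.tolist()))); print("y",np.percentile(b[:,1],[1,99]))
print("slot2 est",x)
```

```text
tcp in carrier axes [-0.1    -0.6206  0.3507]
brown n 6277 z [0.2541 0.3739 0.4002]
top x [-0.1041 -0.0995 -0.0951] y [-0.6507 -0.623  -0.5924]
0.26 front x -0.0965 y [-0.6517 -0.593 ] 499
0.29 front x -0.0963 y [-0.6515 -0.5924] 603
0.32 front x -0.0961 y [-0.6514 -0.5921] 835
0.35 front x -0.0959 y [-0.6512 -0.5919] 1324
0.38 front x -0.0958 y [-0.6511 -0.5917] 564
coupon tops 368
[(-0.0783, 104), (-0.0763, 104), (-0.0743, 56), (-0.0723, 104)]
y [-0.65119232 -0.59092749]
endplate 716
[(-0.1192, 44), (-0.1172, 10), (-0.1152, 14), (-0.1132, 12), (-0.1112, 18), (-0.1092, 19), (-0.1072, 13), (-0.1052, 3), (-0.1032, 0), (-0.1012, 0), (-0.0992, 0), (-0.0972, 0), (-0.0952, 0), (-0.0932, 13), (-0.0912, 14), (-0.0892, 0), (-0.0872, 0), (-0.0852, 0), (-0.0832, 0), (-0.0812, 0), (-0.0792, 0), (-0.0772, 0), (-0.0752, 0), (-0.0732, 0), (-0.0712, 33), (-0.0692, 14), (-0.0672, 14), (-0.0652, 21), (-0.0632, 21), (-0.0612, 14), (-0.0592, 24), (-0.0572, 0), (-0.0552, 0), (-0.0532, 13), (-0.0512, 60), (-0.0492, 112), (-0.0472, 58), (-0.0452, 116), (-0.0432, 56)]
y [-0.65963237 -0.58237317]
 114
[(-0.
[... 1058 characters left out ...]
5158016 -0.59193484]
[(-0.1535, 2), (-0.1515, 12), (-0.1495, 12), (-0.1475, 14), (-0.1455, 14), (-0.1435, 15), (-0.1415, 2), (-0.1395, 0), (-0.1375, 0), (-0.1355, 0), (-0.1335, 0), (-0.1315, 1), (-0.1295, 5), (-0.1275, 14), (-0.1255, 11), (-0.1235, 14), (-0.1215, 14), (-0.1195, 17), (-0.1175, 1), (-0.1155, 0), (-0.1135, 0), (-0.1115, 0), (-0.1095, 0), (-0.1075, 0), (-0.1055, 0), (-0.1035, 0), (-0.1015, 0), (-0.0995, 0), (-0.0975, 0), (-0.0955, 0), (-0.0935, 0), (-0.0915, 0), (-0.0895, 0), (-0.0875, 0), (-0.0855, 0), (-0.0835, 0), (-0.0815, 5), (-0.0795, 16), (-0.0775, 11), (-0.0755, 15), (-0.0735, 18), (-0.0715, 10)]
y [-0.65283595 -0.59212698]
slot2 est [-0.09995332 -0.62210577  0.        ]
```

>>> carry_out --steps '[[[-0.008,-0.005,0.5],[0,0,0],1],[[-0.008,-0.005,1],[0,0,0],1],[[-0.008,-0.005,1],[0,0,0],1],[[-0.008,-0.005,1],[0,0,0],1]]'

```text
t: 11.6
tool_pos: [0.5966, 0.1976, 0.2531]
tool_rot: [-0.0, 0.972, 0.234, 0.002]
wrist_force: [-0.0, 0.2, -1.0]
gripper_width: 0.631
```

```bash
python3 c.py .5975 0.1990 .22 45
python3 - <<'E'
from h import *
import pickle
for n in("wrist","side"):
    f=eyes.grab_frame(n); cv2.imwrite(f"pics/{n}7.png",f["color"][:,:,::-1] if n=="wrist" else cv2.resize(f["color"][130:270,180:330,::-1],None,fx=5,fy=4)); pickle.dump(f,open(f"{n}7.pkl","wb"))
E
```

```text
t 11.6 tcp [0.5966 0.1976 0.2531] jts [-1.04  0.51  0.97  1.52 -0.43  1.33  0.45] F [-0.   0.2 -1. ] w 0.631
remaining mm [ 1.3 -0.8 33.1] deg 0.43
ROW [0.013, -0.008, 0.331] [0.0, -0.0006, -0.001]
```

View pics/wrist7.png

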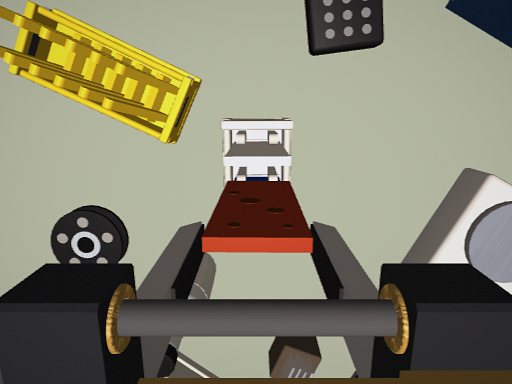

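View pics/side7.png

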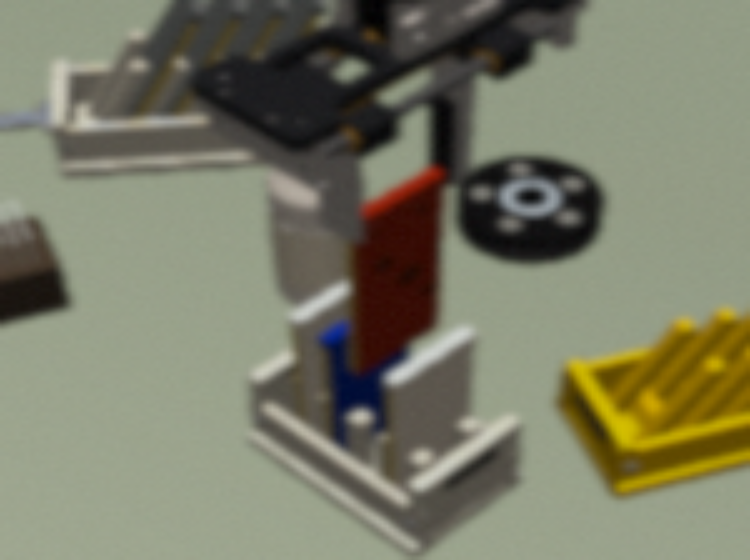

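```bash
cat > m.py <<'E'
from h import *
import pickle,sys
C=axes(phi,0)
f=pickle.load(open(sys.argv[1],"rb")); W=cloud(f); Q=W@C; c=f["color"].astype(int)
roi=np.zeros(c.shape[:2],bool); roi[175:255,195:320]=True
red=roi&(c[...,0]>1.7*c[...,2])&(c[...,0]>40)&np.isfinite(Q[...,2])&(Q[...,0]>-.11)&(Q[...,0]<-.09)
A=Q[red]; tz=A[:,2].max(); print("top z",tz)
fr=A[A[:,2]<tz-.012]; 
k=np.polyfit(fr[:,2],fr[:,0],1); print("front slope",k[0],"x at foot",np.polyval(k,tz-.15),"x at top",np.polyval(k,tz), "yaw slope",np.polyfit(fr[:,1],fr[:,0]-np.polyval(k,fr[:,2]),1)[0])
print("y range",np.percentile(fr[:,1],[.2,99.8]))
w=np.zeros(c.shape[:2],bool); w[105:185,205:310]=True; w&=np.isfinite(Q[...,2])
for z0,z1,n in((.162,.172,"white3 top"),(.08,.09,"endplate")):
    m=w&(Q[...,2]>z0)&(Q[...,2]<z1)&(Q[...,0]>(-.085 if z0>.1 else -.056)); b=Q[m]
    if len(b): print(n,"x",np.percentile(b[:,0],[0,2,50,98,100]).round(4),"y",np.percentile(b[:,1],[0,1,99,100]).round(4),"z",np.median(b[:,2]))
b=Q[w&(Q[...,2]>.05)&(Q[...,2]<.058)]; print("rails y",np.percentile(b[:,1],[0,1,99,100]).round(4))
b=Q[w&(Q[...,2]>.062)&(Q[...,2]<.15)&(Q[...,0]>-.085)&(Q[...,0]<-.068)]; print("white front x",np.percentile(b[:,0],[1,50,99]).round(4),np.polyfit(b[:,2],b[:,0],1) if len(b) else 0)
E
python3 m.py wrist7.pkl; python3 m.py wrist6.pkl
```

```text
top z 0.30642039157129286
front slope 0.0044830171914301805 x at foot -0.09636121334703837 x at top -0.09568876076832385 yaw slope 0.0071020776854303904
y range [-0.6510511  -0.59136427]
white3 top x [-0.079  -0.0788 -0.0743 -0.0704 -0.0703] y [-0.6514 -0.6512 -0.5917 -0.5908] z 0.1677740902013657
endplate x [-0.0517 -0.0516 -0.047  -0.0425 -0.0424] y [-0.6614 -0.6613 -0.5814 -0.5802] z 0.08438935806246628
rails y [-0.6619 -0.6616 -0.5803 -0.5802]
white front x [-0.0711 -0.0709 -0.0706] [ 0.00117562 -0.07098881]
top z 0.4021665461704311
front slope 0.006188693970228528 x at foot -0.09661008763925517 x at top -0.0956817835437209 yaw slope 0.0041292756190190565
y range [-0.65140288 -0.5919563 ]
white3 top x [-0.0783 -0.0782 -0.0746 -0.0709 -0.0704] y [-0.6513 -0.6512 -0.5909 -0.5909] z 0.16781858604362532
endplate x [-0.052  -0.0519 -0.0464 -0.0423 -0.0422] y [-0.6612 -0.6609 -0.5812 -0.581 ] z 0.08447246212377812
rails y [-0.6618 -0.6616 -0.5803 -0.58  ]
white front x [-0.0711 -0.0709 -0.0707] [ 0.00030529 -0.07096888]
```

Run:
```python
from h import *
import pickle
C=axes(phi,0)
f=pickle.load(open("wrist7.pkl","rb")); Q=cloud(f)@C
for u in (238,240,242,272,274,276):
    print(u,[(v,)+tuple((Q[v,u]*1000).round(1).tolist()) for v in range(122,186,2)])
cv2.imwrite("pics/wc.png",cv2.resize(f["color"][105:195,205:310,::-1],None,fx=7,fy=6,interpolation=cv2.INTER_NEAREST))
```

```text
238 [(122, -43.6, -600.7, 85.6), (124, -45.8, -600.7, 84.6), (126, -48.0, -600.6, 84.2), (128, -50.2, -600.6, 84.5), (130, -56.7, -596.9, 14.2), (132, -56.8, -598.8, 52.0), (134, -57.3, -600.2, 79.1), (136, -59.4, -600.2, 81.0), (138, -61.6, -600.2, 81.4), (140, -63.8, -600.2, 82.8), (142, -66.2, -600.1, 81.0), (144, -70.9, -598.8, 57.2), (146, -70.9, -600.0, 80.2), (148, -70.9, -601.0, 100.3), (150, -70.6, -602.0, 120.9), (152, -70.8, -602.7, 135.6), (154, -70.8, -603.5, 151.3), (156, -70.5, -604.3, 166.9), (158, -72.1, -604.4, 168.3), (160, -74.1, -604.3, 167.1), (162, -75.8, -604.3, 168.2), (164, -77.6, -604.3, 168.2), (166, -104.8, -596.2, 16.8), (168, -107.6, -596.1, 16.3), (170, -104.8, -597.7, 47.3), (172, -104.9, -598.4, 60.9), (174, -104.7, -599.1, 74.7), (176, -106.3, -599.2, 78.8), (178, -108.5, -599.3, 80.2), (180, -110.8, -599.2, 80.7), (182, -96.4, -603.4, 158.5), (184, -95.7, -604.0, 170.2)]
240 [(122, -43.7, -602.9, 83.4), (124, -45.8, -602.9, 85.6), (126, -48.0, -602.8, 84.2), (128, -50.3, -602.8, 84.2), (130, -56.8, -599.5, 12.7), (132, -57.0, -601.2, 50.2), (134, -
[... 3719 characters left out ...]
6, 81.8), (138, -61.9, -643.7, 81.0), (140, -64.0, -643.6, 82.6), (142, -66.5, -643.7, 80.5), (144, -70.9, -645.0, 59.9), (146, -70.9, -643.7, 81.9), (148, -70.8, -642.4, 102.9), (150, -71.0, -641.5, 119.4), (152, -70.7, -640.3, 138.3), (154, -71.0, -639.6, 151.4), (156, -70.6, -638.6, 168.1), (158, -72.2, -638.6, 169.0), (160, -74.2, -638.6, 168.2), (162, -76.1, -638.7, 167.3), (164, -78.0, -638.7, 167.2), (166, -104.9, -647.8, 18.0), (168, -108.4, -648.1, 13.2), (170, -111.0, -648.0, 14.4), (172, -113.9, -648.1, 14.1), (174, -105.0, -644.4, 74.8), (176, -106.5, -644.2, 79.2), (178, -108.4, -644.0, 81.9), (180, -110.6, -644.0, 82.9), (182, -96.4, -639.3, 159.4), (184, -96.4, -638.8, 167.9)]
```

View pics/wc.png

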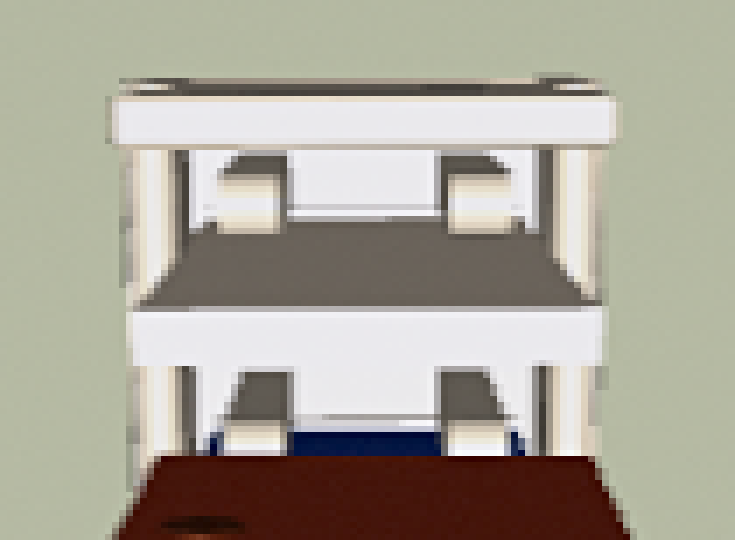

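>>> carry_out --steps '[[[0,-0.016,0.1],[0,-0.0005,-0.001],1],[[0,-0.016,0.4],[0,-0.0005,-0.001],1],[[0,-0.016,0.65],[0,-0.0005,-0.001],1],[[0,-0.016,0.85],[0,-0.0005,-0.001],1],[[0,-0.016,1],[0,-0.0005,-0.001],1]]'

```text
t: 12.32
tool_pos: [0.5964, 0.1994, 0.1522]
tool_rot: [-0.0, 0.971, 0.238, 0.0]
wrist_force: [-0.7, 0.0, -1.1]
gripper_width: 0.631
```

```bash
python3 - <<'E'
from h import *
import pickle
f=eyes.grab_frame("wrist"); cv2.imwrite(f"pics/wrist8.png",f["color"][:,:,::-1]);pickle.dump(f,open("wrist8.pkl","wb"))
s=r.observe(); print((s["tool_pos"]@axes(phi,0)).round(4),s["wrist_force"],s["moment"])
E
python3 m.py wrist8.pkl;python3 c.py .5966 0.1985 .1185 45
```

```text
[-0.0982 -0.6205  0.1506] [ 0.45521525 -0.93343919 -3.75085717] [-0.06410178  0.08769977  0.04907183]
top z 0.20447920808717304
front slope 0.0044474514266000095 x at foot -0.09467248562726549 x at top -0.09400536791327549 yaw slope 0.00040708082100871065
y range [-0.65137742 -0.5922035 ]
white3 top x [-0.0725 -0.0723 -0.0709 -0.0702 -0.0701] y [-0.6511 -0.6507 -0.5916 -0.591 ] z 0.16747002239599051
endplate x [-0.0515 -0.0514 -0.0467 -0.0422 -0.0417] y [-0.6622 -0.661  -0.5816 -0.5806] z 0.08444852662753413
rails y [-0.662  -0.6617 -0.5805 -0.5802]
white front x [-0.071  -0.0708 -0.0683] [-0.00084061 -0.07063306]
t 12.38 tcp [0.5957 0.1993 0.1506] jts [-1.    0.59  0.91  1.64 -0.5   1.16  0.51] F [ 0.5 -0.9 -3.8] w 0.632
remaining mm [ 0.4  1.1 32.1] deg 0.06
ROW [0.004, 0.011, 0.321] [-0.0, 0.0001, 0.0001]
```

View pics/wrist8.png

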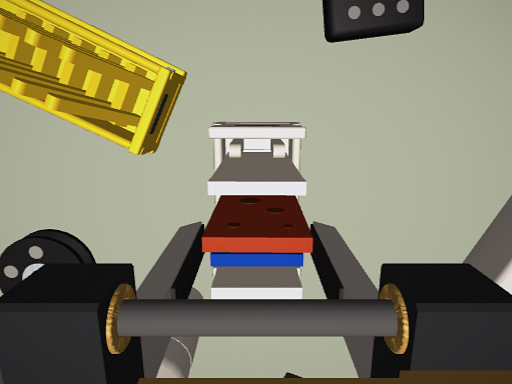

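>>> carry_out --steps '[[[0,0,0.12],[0,0,0],1],[[0,0,0.22],[0,0,0],1],[[0,0,0.29],[0,0,0],1],[[0,0,0.32],[0,0,0],1],[[0,0,0.325],[0,0,0],1]]'

```text
t: 13.0
tool_pos: [0.5962, 0.199, 0.1189]
tool_rot: [0.0, 0.971, 0.238, 0.0]
wrist_force: [-2.5, -1.8, 11.0]
gripper_width: 0.63
```

```bash
python3 - <<'E'
from h import *
import pickle
f=eyes.grab_frame("wrist"); cv2.imwrite(f"pics/wrist9.png",f["color"][:,:,::-1]);pickle.dump(f,open("wrist9.pkl","wb"))
s=r.observe(); print((s["tool_pos"]@axes(phi,0)).round(4),s["wrist_force"],s["moment"])
Q=cloud(f)@axes(phi,0); c=f["color"].astype(int)
print("blue",Q[258,245:265:4].round(4).tolist()); print("brown",Q[243,245:265:4].round(4).tolist(),Q[186,245:265:8].round(4).tolist())
E
python3 m.py wrist9.pkl
```

```text
[-0.0986 -0.6207  0.1189] [-2.38684422 -1.456417    7.92374858] [-0.57391301  1.19389615 -0.05526483]
blue [[-0.119, -0.6137, 0.1402], [-0.1187, -0.6163, 0.1406], [-0.1186, -0.6188, 0.1409], [-0.1186, -0.6213, 0.1409], [-0.1187, -0.6238, 0.1407]]
brown [[-0.0974, -0.6148, 0.1677], [-0.0974, -0.617, 0.1676], [-0.0975, -0.6191, 0.1675], [-0.0976, -0.6213, 0.1673], [-0.0974, -0.6234, 0.1677]] [[-0.0704, -0.6144, 0.1485], [-0.0708, -0.6189, 0.1468], [-0.0708, -0.6235, 0.1468]]
top z 0.17163752334496404
front slope 0.0034748775176776134 x at foot -0.09467190307987475 x at top -0.09415067145222311 yaw slope 0.0005163068303396538
y range [-0.65067667 -0.59157159]
endplate x [-0.0519 -0.0517 -0.0465 -0.0421 -0.0416] y [-0.66   -0.6594 -0.5833 -0.5825] z 0.08445606206739359
rails y [-0.662  -0.6619 -0.5806 -0.5802]
white front x [-0.071  -0.0707 -0.0684] [-0.00121715 -0.07057092]
```

View pics/wrist9.png

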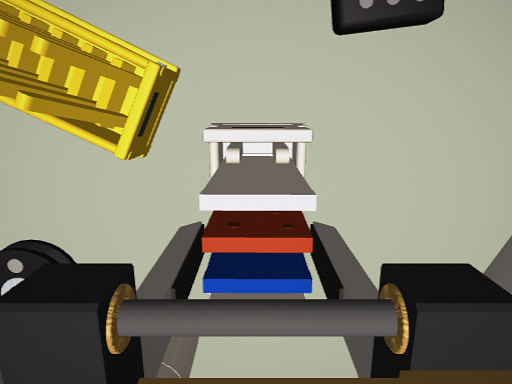

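>>> carry_out --steps '[[[0,0,-0.005],[0,0,0],0.1],[[0,0,-0.01],[0,0,0],-0.4],[[0,0,-0.01],[0,0,0],-1],[[0,0,-0.01],[0,0,0],-1],[[0,0,-0.01],[0,0,0],-1]]'

```text
t: 13.68
tool_pos: [0.5961, 0.1991, 0.1199]
tool_rot: [0.0, 0.971, 0.238, -0.0]
wrist_force: [0.4, 0.7, -0.9]
gripper_width: 0.976
```

```bash
python3 - <<'E'
from h import *
import pickle
f=eyes.grab_frame("wrist"); cv2.imwrite(f"pics/wrist10.png",f["color"][:,:,::-1]);pickle.dump(f,open("wrist10.pkl","wb"))
s=r.observe(); print((s["tool_pos"]@axes(phi,0)).round(4),s["wrist_force"],s["gripper_width"])
Q=cloud(f)@axes(phi,0); c=f["color"].astype(int)
B=(c[...,2]>2*c[...,0])&(c[...,2]>50); B[:240]=0; B[300:]=0; B[:,:190]=0;B[:,330:]=0
A=Q[B]; fr=A[(A[:,2]<.16)&(A[:,2]>.12)]; tp=A[A[:,2]>.165]
print("blue front x",np.median(fr[:,0]),"top x",np.percentile(tp[:,0],[2,98]),"y",np.percentile(tp[:,1],[1,99]),np.polyfit(fr[:,1],fr[:,0],1))
E
python3 m.py wrist10.pkl
```

```text
[-0.0987 -0.6207  0.1199] [-0.34258372 -0.47669726 -0.45616845] 0.9899310907144251
blue front x -0.11867692424761572 top x [-0.12668055 -0.117983  ] y [-0.6507532  -0.59194157] [ 0.01204642 -0.1113053 ]
top z 0.1700398340643607
front slope 0.0019085287083399805 x at foot -0.09507265260703163 x at top -0.09478637330078063 yaw slope 0.00025399132230088
y range [-0.65224809 -0.59321347]
endplate x [-0.0519 -0.0511 -0.0465 -0.0421 -0.0416] y [-0.6602 -0.6596 -0.5831 -0.5823] z 0.08450231452434545
rails y [-0.662  -0.6618 -0.5805 -0.5803]
white front x [-0.071  -0.0707 -0.0704] [ 0.00014419 -0.07073857]
```

View pics/wrist10.png

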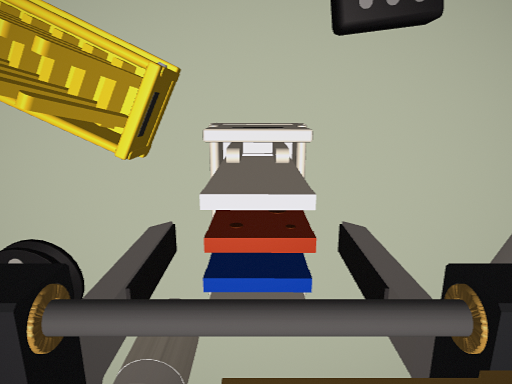

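>>> carry_out --steps '[[[0,0.12,0.01],[0,0,0],-1],[[0.003,0.24,0.01],[0,0,0],-1],[[0.003,0.24,0.01],[0,0,0],-1],[[0.003,0.24,0.01],[0,0,0],-1]]'

```text
t: 14.22
tool_pos: [0.6075, 0.1778, 0.1188]
tool_rot: [0.0, 0.971, 0.238, -0.0]
wrist_force: [0.1, 0.4, 0.5]
gripper_width: 1.001
```

Run:
```python
from h import *
import pickle
f=eyes.grab_frame("wrist"); cv2.imwrite(f"pics/wrist11.png",f["color"][:,:,::-1]);pickle.dump(f,open("wrist11.pkl","wb"))
s=r.observe(); print((s["tool_pos"]@axes(phi,0)).round(4),s["wrist_force"],s["gripper_width"],s["joints"].round(2))
Q=cloud(f)@axes(phi,0); c=f["color"].astype(int)
B=(c[...,2]>2*c[...,0])&(c[...,2]>50); B[:200]=0; B[300:]=0; B[:,:190]=0;B[:,330:]=0
A=Q[B]; fr=A[(A[:,2]<.16)&(A[:,2]>.12)]; tp=A[A[:,2]>.165]
print("blue front x",np.median(fr[:,0]),"top x",np.percentile(tp[:,0],[2,98]),"y",np.percentile(tp[:,1],[1,99]),np.median(tp[:,2]),np.polyfit(fr[:,1],fr[:,0],1))
```

```text
[-0.1224 -0.6211  0.1189] [ 0.46770034 -0.7671763  -0.66226318] 0.9989024967152992 [-0.94  0.63  0.88  1.66 -0.54  1.11  0.57]
blue front x -0.11869540887970488 top x [-0.12664544 -0.11815067] y [-0.65067333 -0.59187403] 0.16779557699693648 [ 0.00141206 -0.11781179]
```

View pics/wrist11.png

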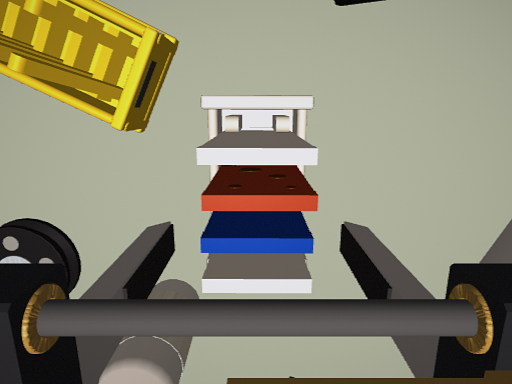

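Aligned on blue (its top edge at v≈245). Grip.

>>> carry_out --steps '[[[0,0.002,0],[0,0,0],1],[[0,0.002,0],[0,0,0],1],[[0,0.002,0],[0,0,0],1],[[0,0.002,0],[0,0,0],1]]' --force 35

```text
t: 14.78
tool_pos: [0.6075, 0.178, 0.1189]
tool_rot: [-0.0, 0.971, 0.238, -0.0]
wrist_force: [0.3, -0.2, 0.6]
gripper_width: 0.636
```

>>> carry_out --steps '[[[0,0,-0.15],[0,0,0],1],[[0,0,-0.35],[0,0,0],1],[[0,0,-0.55],[0,0,0],1],[[0,0,-0.75],[0,0,0],1],[[0,0,-1],[0,0,0],1]]'

```text
t: 15.4
tool_pos: [0.6074, 0.178, 0.2204]
tool_rot: [-0.0, 0.971, 0.238, -0.0]
wrist_force: [-0.4, -0.1, -0.7]
gripper_width: 0.631
```

```bash
python3 c.py .6075 0.1778 .35 45
python3 - <<'E'
from h import *
f=eyes.grab_frame("wrist"); cv2.imwrite(f"pics/wrist12.png",f["color"][:,:,::-1])
E
```

```text
t 15.4 tcp [0.6074 0.178  0.2204] jts [-0.98  0.54  0.95  1.55 -0.45  1.28  0.51] F [-0.4 -0.1 -0.7] w 0.631
remaining mm [  -0.     0.2 -129.6] deg 0.04
ROW [-0.0, 0.002, -1.0] [-0.0, 0.0, 0.0001]
```

View pics/wrist12.png

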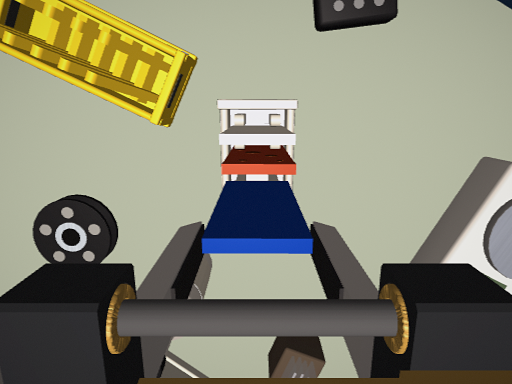

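>>> carry_out --steps '[[[0,0,-0.5],[0,0,0],1],[[0,0,-1],[0,0,0],1],[[0,0,-1],[0,0,0],1]]'

```text
t: 15.82
tool_pos: [0.6097, 0.1774, 0.3278]
tool_rot: [-0.0, 0.971, 0.238, 0.004]
wrist_force: [-0.5, -0.1, -2.6]
gripper_width: 0.631
```

```bash
cat > d.py <<'E'
from h import *
import sys
p=[float(v) for v in sys.argv[1:4]]
step(p,toolR(axes(psi,float(sys.argv[5]))),maxdeg=float(sys.argv[4]))
E
python3 d.py .57 .06 .35 40 0.1
```

```text
t 15.82 tcp [0.6097 0.1774 0.3278] jts [-0.99  0.47  0.99  1.39 -0.4   1.47  0.46] F [-0.5 -0.1 -2.6] w 0.631
remaining mm [-89.2  85.8 -22.9] deg 129.17
ROW [-0.892, 0.858, -0.229] [0.0022, 0.0053, 0.111]
```

>>> carry_out --steps '[[[-0.3,0.3,-0.23],[0,0,0.02],1],[[-0.6,0.6,-0.23],[0.001,0.002,0.05],1],[[-0.9,0.86,-0.23],[0.002,0.004,0.08],1],[[-0.9,0.86,-0.23],[0.002,0.005,0.11],1]]'

```text
t: 16.32
tool_pos: [0.5683, 0.0562, 0.3503]
tool_rot: [-0.012, 0.994, -0.109, 0.017]
wrist_force: [0.1, 1.8, -0.7]
gripper_width: 0.629
```

```bash
python3 d.py .53 -.05 .35 40 0.2
```

```text
t 16.32 tcp [0.5683 0.0562 0.3503] jts [-1.06  0.34  1.21  1.55 -0.34  1.44 -0.05] F [ 0.1  1.8 -0.7] w 0.629
remaining mm [-14.4 111.9  -3.4] deg 89.4
ROW [-0.129, 1.0, -0.03] [0.0079, 0.0108, 0.1103]
```

>>> carry_out --steps '[[[-0.06,0.5,0],[0.003,0.005,0.05],1],[[-0.06,0.5,0],[0.003,0.005,0.05],1]]'

```text
t: 16.58
tool_pos: [0.5503, 0.0049, 0.3485]
tool_rot: [-0.023, 0.963, -0.268, 0.032]
wrist_force: [0.7, 0.3, -1.1]
gripper_width: 0.624
```

```bash
python3 d.py .52 -.08 .35 40 0.3
```

```text
t 16.57 tcp [0.5503 0.0049 0.3485] jts [-1.07  0.23  1.23  1.63 -0.26  1.37 -0.36] F [ 0.7  0.3 -1.1] w 0.624
remaining mm [18.  88.1 -6.1] deg 71.3
ROW [0.18, 0.881, -0.061] [0.0158, 0.0161, 0.1088]
```

>>> carry_out --steps '[[[0.1,0.5,-0.03],[0.008,0.008,0.04],1],[[0.1,0.5,-0.03],[0.008,0.008,0.04],1]]'

```text
t: 16.82
tool_pos: [0.5316, -0.0472, 0.3485]
tool_rot: [-0.046, 0.918, -0.39, 0.059]
wrist_force: [0.7, 0.3, -1.3]
gripper_width: 0.635
```

```bash
python3 d.py .50 -.13 .34 40 0.4363
```

```text
t 16.82 tcp [ 0.5316 -0.0472  0.3485] jts [-1.13  0.02  1.24  1.72 -0.08  1.27 -0.68] F [ 0.7  0.3 -1.3] w 0.635
remaining mm [37.4 80.7  0.7] deg 57.26
ROW [0.374, 0.807, 0.007] [0.0273, 0.0229, 0.1052]
```

>>> carry_out --steps '[[[0.2,0.45,0],[0.014,0.012,0.05],1],[[0.2,0.45,0],[0.014,0.012,0.05],1]]'

```text
t: 17.08
tool_pos: [0.5128, -0.0939, 0.3437]
tool_rot: [-0.078, 0.845, -0.52, 0.1]
wrist_force: [0.8, -0.6, -2.9]
gripper_width: 0.629
```

```bash
python3 d.py .49 -.145 .32 40 0.4363
```

```text
t 17.07 tcp [ 0.5128 -0.0939  0.3437] jts [-1.06 -0.24  1.06  1.84  0.19  1.17 -1.14] F [ 0.8 -0.6 -2.9] w 0.629
remaining mm [33.6 48.1 15.8] deg 39.26
ROW [0.336, 0.481, 0.158] [0.0256, 0.0222, 0.1037]
```

```bash
cat > e.py <<'E'
from h import *
import sys
z=np.load("ref.npz"); q=z["q"]; Rm=R.from_quat(q[[1,2,3,0]]).as_matrix()
off=np.array([float(v) for v in sys.argv[1:4]])/1000  # tool-axis offset mm
step(z["p"]+Rm@off,Rm,maxdeg=float(sys.argv[4]) if len(sys.argv)>4 else 45)
E
python3 e.py 0 -2 -170
```

```text
t 17.07 tcp [ 0.5128 -0.0939  0.3437] jts [-1.06 -0.24  1.06  1.84  0.19  1.17 -1.14] F [ 0.8 -0.6 -2.9] w 0.629
remaining mm [19.5 86.1 51.1] deg 39.29
ROW [0.195, 0.861, 0.511] [0.0261, 0.0224, 0.1036]
```

>>> carry_out --steps '[[[0.1,0.2,0],[0.013,0.011,0.05],1],[[0.15,0.5,0.1],[0.026,0.022,0.08],1],[[0.2,0.7,0.2],[0.026,0.022,0.104],1],[[0.2,0.7,0.2],[0.026,0.022,0.104],1]]'

```text
t: 17.58
tool_pos: [0.4643, -0.1437, 0.3082]
tool_rot: [0.138, -0.613, 0.76, -0.167]
wrist_force: [0.4, 0.5, -1.3]
gripper_width: 0.633
```

```bash
python3 e.py 0 -2 -170
```

```text
t 17.57 tcp [ 0.4643 -0.1437  0.3082] jts [-0.55 -0.37  0.61  2.12  0.34  0.92 -1.86] F [ 0.4  0.5 -1.3] w 0.633
remaining mm [ 5.7 16.8 28.1] deg 0.59
ROW [0.057, 0.168, 0.281] [0.0003, 0.0002, -0.0016]
```

```bash
python3 e.py 0 -2 -150
```

```text
t 17.57 tcp [ 0.4643 -0.1437  0.3082] jts [-0.55 -0.37  0.61  2.12  0.34  0.92 -1.86] F [ 0.4  0.5 -1.3] w 0.633
remaining mm [ 5.8 16.8 48.1] deg 0.59
ROW [0.058, 0.168, 0.481] [0.0003, 0.0002, -0.0016]
```

>>> carry_out --steps '[[[0.057,0.168,0.28],[0,0,-0.0016],1],[[0.057,0.168,0.35],[0,0,-0.0016],1],[[0.057,0.168,0.48],[0,0,-0.0016],1],[[0.057,0.168,0.48],[0,0,-0.0016],1]]'

```text
t: 18.08
tool_pos: [0.4684, -0.1498, 0.2575]
tool_rot: [0.137, -0.617, 0.756, -0.168]
wrist_force: [0.1, 0.6, -0.7]
gripper_width: 0.63
```

```bash
python3 e.py 0 -2 -150
python3 - <<'E'
from h import *
import pickle
f=eyes.grab_frame("wrist"); cv2.imwrite(f"pics/wrist13.png",f["color"][:,:,::-1]);pickle.dump(f,open("wrist13.pkl","wb"))
f=eyes.grab_frame("side"); cv2.imwrite(f"pics/side13.png",cv2.resize(f["color"][70:190,170:310,::-1],None,fx=5,fy=5,interpolation=cv2.INTER_CUBIC));pickle.dump(f,open("side13.pkl","wb"))
E
```

```text
t 18.07 tcp [ 0.4684 -0.1498  0.2575] jts [-0.58 -0.32  0.69  2.19  0.33  0.78 -1.82] F [ 0.1  0.6 -0.7] w 0.63
remaining mm [ 0.3  0.1 -0. ] deg 0.18
ROW [0.003, 0.001, -0.0] [0.0005, 0.0001, 0.0001]
```

View pics/wrist13.png

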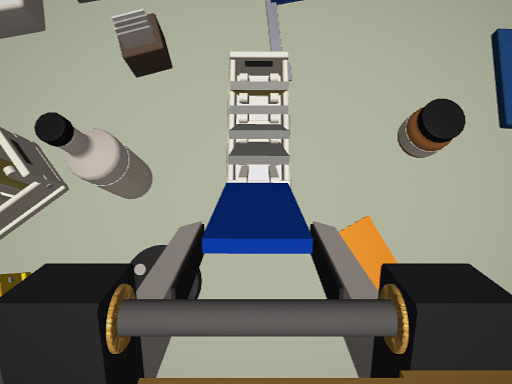

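View pics/side13.png

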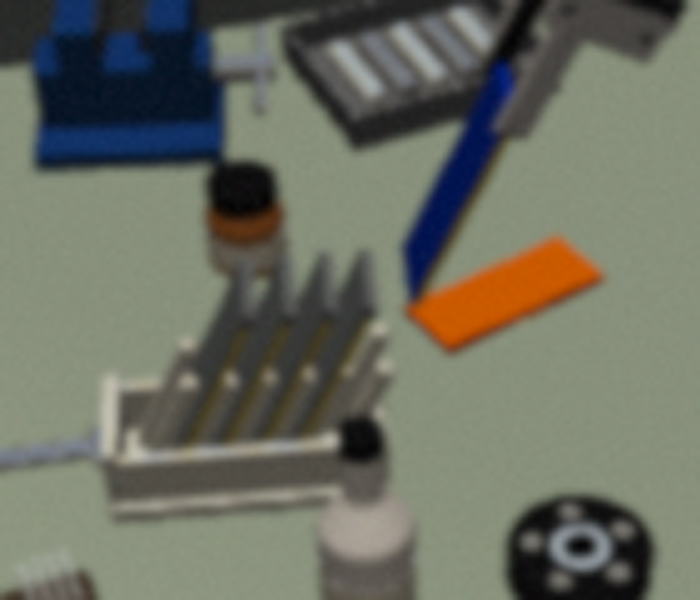

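```bash
cat > n.py <<'E'
from h import *
import pickle,sys
C=axes(psi,LEAN)
f=pickle.load(open(sys.argv[1],"rb")); Q=cloud(f)@C; c=f["color"].astype(int)
B=(c[...,2]>2*c[...,0])&(c[...,2]>50); B[:175]=0; B[260:]=0; B[:,:195]=0;B[:,320:]=0; B&=np.isfinite(Q[...,0])
A=Q[B]; m=abs(A[:,0]-np.median(A[:,0]))<.01; A=A[m]; tz=np.percentile(A[:,2],99.5); fr=A[A[:,2]<tz-.012]; k=np.polyfit(fr[:,2],fr[:,0],1)
print("blue top z",tz,"front foot",np.polyval(k,tz-.15),"top",np.polyval(k,tz),"y top",np.percentile(A[A[:,2]>tz-.03][:,1],[.5,99.5]),"y low",np.percentile(A[A[:,2]<np.percentile(A[:,2],5)][:,1],[.5,99.5]))
print("visible low z",A[:,2].min()-tz)
E
python3 n.py wrist13.pkl
python3 - <<'E'
from h import *
import pickle
C=axes(psi,LEAN)
f=pickle.load(open("w1.pkl","rb")); Q=cloud(f)@C; c=f["color"].astype(int)
red=(c[...,0]>1.6*c[...,2])&(c[...,0]>60); red[:155]=0; red[195:]=0; red[:,:225]=0; red[:,292:]=0; red&=np.isfinite(Q[...,0])
A=Q[red]; A=A[abs(A[:,0]-.55)<.01]; fr=A[A[:,2]<-.085]; k=np.polyfit(fr[:,2],fr[:,0],1); print("brown seated front slope",k,np.polyval(k,-.0746),np.polyval(k,-.2246), "zmin",A[:,2].min())
f=pickle.load(open("wrist13.pkl","rb")); Q=cloud(f)@C
# rail inner faces / slat tops at near slots
for v in range(140,184,3): print(v,[(Q[v,u]*1000).round(1).tolist() for u in(240,277)], c[v,240].tolist())
cv2.imwrite("pics/wr.png",cv2.resize(f["color"][40:190,215:305,::-1],None,fx=6,fy=4,interpolation=cv2.INTER_NEAREST))
E
```

```text
blue top z 0.07708218807820769 front foot 0.5533137737551016 top 0.5549055134332906 y top [-0.08111922 -0.02214597] y low [-0.08051377 -0.02244934]
visible low z -0.15021454525904437
brown seated front slope [0.00229466 0.55398581] 0.5538146312925682 0.5534704319691109 zmin -0.2039935669048931
140 [[586.3, -31.4, -159.6], [586.3, -75.4, -160.7]] [166, 156, 142]
143 [[582.4, -31.2, -162.9], [582.5, -75.6, -163.0]] [70, 70, 68]
146 [[577.6, -30.6, -174.4], [577.8, -76.3, -173.8]] [71, 71, 68]
149 [[577.8, -32.2, -140.7], [577.6, -74.5, -142.9]] [72, 71, 69]
152 [[577.8, -33.6, -112.9], [577.7, -72.9, -114.2]] [71, 70, 68]
155 [[577.9, -34.8, -88.4], [578.0, -71.4, -87.8]] [126, 124, 121]
158 [[575.3, -34.9, -85.6], [575.4, -71.3, -85.5]] [125, 124, 121]
161 [[572.3, -34.9, -86.0], [572.3, -71.4, -86.1]] [126, 125, 122]
164 [[559.0, -31.6, -150.2], [569.5, -71.4, -85.1]] [89, 26, 12]
167 [[540.9, -27.2, -236.3], [540.9, -80.5, -237.2]] [95, 28, 14]
170 [[545.9, -29.8, -183.9], [537.1, -80.4, -234.1]] [94, 28, 14]
173 [[545.7, -30.8, -163.8], [545.8, -76.3, -163.7]] [94, 27, 12]
176 [[545.8, -31.8, -144.1], [545.7, -75.2, -145.2]] [95, 28, 17]
179 [[543.6, -32.1, -137.5], [543.4, -74.9, -138.7]] [147, 45, 23]
182 [[540.0, -32.0, -137.6], [540.4, -74.8, -136.3]] [160, 50, 27]
```

View pics/wr.png

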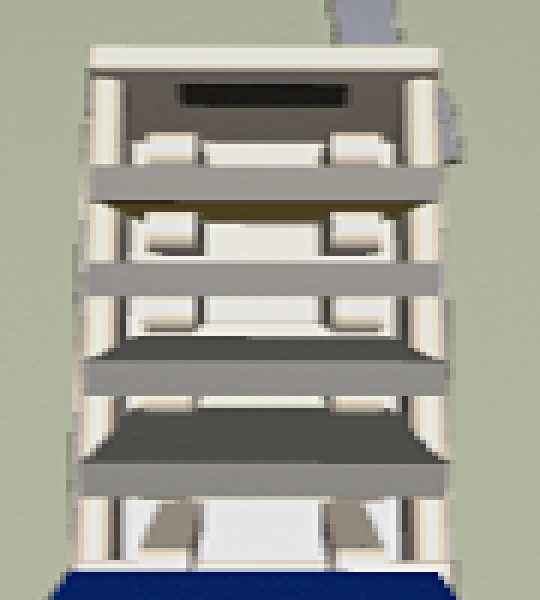

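>>> carry_out --steps '[[[0.014,-0.015,0],[0.0013,0,0],1],[[0.014,-0.015,0.25],[0.0013,0,0],1],[[0.014,-0.015,0.5],[0.0013,0,0],1],[[0.014,-0.015,0.5],[0.0013,0,0],1]]'

```text
t: 18.68
tool_pos: [0.49, -0.1557, 0.2128]
tool_rot: [0.139, -0.617, 0.756, -0.171]
wrist_force: [-0.6, 0.7, -1.2]
gripper_width: 0.631
```

```bash
python3 e.py 1.4 -3.5 -90
python3 - <<'E'
from h import *
import pickle
f=eyes.grab_frame("wrist"); cv2.imwrite(f"pics/wrist14.png",f["color"][:,:,::-1]);pickle.dump(f,open("wrist14.pkl","wb"))
C=axes(psi,LEAN);Q=cloud(f)@C
for v in range(140,196,3): print(v,[(Q[v,u]*1000).round(1).tolist() for u in(235,240,277,282)])
E
python3 n.py wrist14.pkl
```

```text
t 18.68 tcp [ 0.49   -0.1557  0.2128] jts [-0.63 -0.2   0.82  2.23  0.25  0.62 -1.74] F [-0.6  0.7 -1.2] w 0.631
remaining mm [ 0.4 -0.2 10.1] deg 0.27
ROW [0.004, -0.002, 0.101] [-0.0007, 0.0, 0.0002]
140 [[598.0, -34.1, -98.0], [598.1, -38.5, -96.0], [598.1, -70.2, -97.0], [598.2, -74.4, -96.3]]
143 [[595.6, -34.2, -95.3], [595.6, -38.5, -95.6], [595.6, -70.2, -96.9], [595.7, -74.5, -95.9]]
146 [[586.8, -30.1, -158.6], [586.9, -35.4, -158.0], [587.0, -74.0, -158.8], [578.0, -86.0, -250.3]]
149 [[583.5, -30.0, -160.4], [583.5, -35.2, -160.4], [583.7, -74.1, -160.4], [574.3, -85.8, -247.7]]
152 [[577.8, -28.5, -182.3], [577.5, -34.0, -184.9], [577.7, -75.6, -184.5], [577.6, -81.3, -185.5]]
155 [[577.7, -30.1, -156.7], [577.7, -35.3, -156.7], [577.8, -74.0, -157.1], [577.7, -79.3, -157.6]]
158 [[577.7, -31.6, -132.8], [577.6, -36.4, -134.3], [577.6, -72.7, -134.5], [577.6, -77.7, -135.0]]
161 [[577.8, -33.0, -111.6], [577.6, -37.5, -113.0], [577.6, -71.5, -114.1], [577.5, -76.2, -114.5]]
164 [[577.9, -34.2, -92.6], [578.0, -38.5, -92.4], [577.9, -70.3, -93.7], [578.0, -74.6, -93.1]]
1
[... 467 characters left out ...]
 [536.5, -85.8, -236.9]]
182 [[532.7, -24.6, -234.9], [545.6, -34.3, -172.7], [545.6, -75.5, -173.2], [533.1, -85.7, -234.2]]
185 [[555.1, -32.6, -113.1], [555.1, -37.3, -112.9], [555.1, -71.9, -113.2], [555.4, -76.5, -112.3]]
188 [[555.1, -33.4, -100.2], [555.5, -38.0, -98.6], [555.4, -71.1, -99.5], [555.4, -75.5, -99.3]]
191 [[555.4, -34.3, -86.9], [555.4, -38.5, -87.2], [555.5, -70.4, -87.3], [554.9, -74.9, -89.9]]
194 [[555.6, -35.0, -75.3], [555.3, -39.1, -76.6], [555.6, -69.7, -75.9], [555.6, -73.8, -75.9]]
blue top z 0.027234368345063008 front foot 0.5552696959180867 top 0.555804624743821 y top [-0.08247568 -0.0235439 ] y low [-0.08202154 -0.02407918]
visible low z -0.1500628735687337
```

View pics/wrist14.png

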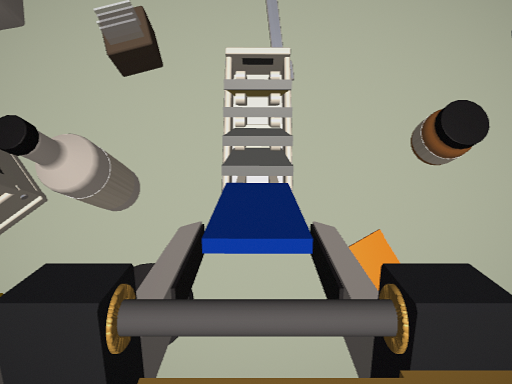

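>>> carry_out --steps '[[[0.0,-0.003,0.15],[0,0,0],1],[[0,-0.003,0.35],[0,0,0],1],[[0,-0.003,0.5],[0,0,0],1],[[0,-0.003,0.65],[0,0,0],1],[[0,-0.003,0.7],[0,0,0],1]]'

```text
t: 19.35
tool_pos: [0.5204, -0.161, 0.1509]
tool_rot: [0.14, -0.617, 0.755, -0.171]
wrist_force: [-0.3, 0.3, -0.6]
gripper_width: 0.635
```

```bash
python3 e.py 1.4 -3.5 0
python3 - <<'E'
from h import *
import pickle
f=eyes.grab_frame("wrist"); cv2.imwrite(f"pics/wrist15.png",f["color"][:,:,::-1]);pickle.dump(f,open("wrist15.pkl","wb"))
E
python3 n.py wrist15.pkl
```

```text
t 19.35 tcp [ 0.5204 -0.161   0.1509] jts [-0.74  0.06  1.04  2.25 -0.22  0.43 -1.3 ] F [-0.3  0.3 -0.6] w 0.635
remaining mm [ 1.4  1.5 30.9] deg 0.34
ROW [0.014, 0.015, 0.309] [-0.0009, 0.0003, 0.0003]
blue top z -0.04183515849887311 front foot 0.5570621278292337 top 0.55758514908571 y top [-0.08167109 -0.02269224] y low [-0.08103422 -0.02284371]
visible low z -0.092160104812655
```

View pics/wrist15.png

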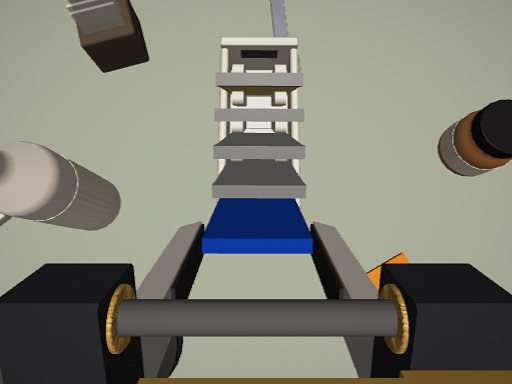

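>>> carry_out --steps '[[[0.01,0.015,0.05],[0,0,0],1],[[0.01,0.015,0.15],[0,0,0],1],[[0.01,0.015,0.24],[0,0,0],1],[[0.01,0.015,0.3],[0,0,0],1],[[0.01,0.015,0.32],[0,0,0],1]]'

```text
t: 20.02
tool_pos: [0.5333, -0.1636, 0.1223]
tool_rot: [0.141, -0.617, 0.755, -0.17]
wrist_force: [-18.8, 12.2, 43.3]
gripper_width: 0.631
```

```bash
python3 e.py 1.4 -2 2
python3 - <<'E'
from h import *
import pickle
f=eyes.grab_frame("wrist"); cv2.imwrite(f"pics/wrist16.png",f["color"][:,:,::-1]);pickle.dump(f,open("wrist16.pkl","wb"))
E
python3 n.py wrist16.pkl
```

```text
t 20.02 tcp [ 0.5333 -0.1636  0.1223] jts [-0.57  0.17  0.92  2.24 -0.51  0.39 -1.03] F [-18.8  12.2  43.3] w 0.631
remaining mm [1.3 2.7 1.4] deg 0.47
ROW [0.013, 0.027, 0.014] [-0.001, 0.0007, 0.0003]
blue top z -0.07298968252602879 front foot 0.5562408012594673 top 0.5574498493988221 y top [-0.08178463 -0.02278393] y low [-0.08115869 -0.02302823]
visible low z -0.0542106755760398
```

View pics/wrist16.png

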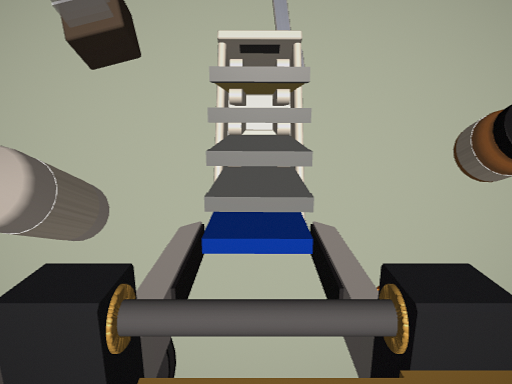

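>>> carry_out --steps '[[[0,0.01,-0.01],[0,0,0],1],[[0,0.02,-0.008],[0,0,0],1],[[0,0.025,-0.005],[0,0,0],1]]'

```text
t: 20.45
tool_pos: [0.5313, -0.1628, 0.1222]
tool_rot: [0.142, -0.617, 0.755, -0.17]
wrist_force: [-0.3, -0.6, -0.9]
gripper_width: 0.629
```

```bash
python3 e.py 0 0 2
python3 - <<'E'
from h import *
import pickle
f=eyes.grab_frame("wrist"); pickle.dump(f,open("wrist17.pkl","wb"))
C=axes(psi,LEAN);Q=cloud(f)@C
print([(v,)+tuple((Q[v,257]*1000).round(1).tolist()) for v in range(214,256,3)])
E
python3 n.py wrist17.pkl
```

```text
t 20.45 tcp [ 0.5313 -0.1628  0.1222] jts [-0.58  0.17  0.92  2.25 -0.5   0.38 -1.04] F [-0.3 -0.6 -0.9] w 0.629
remaining mm [0.4 2.7 2.2] deg 0.54
ROW [0.004, 0.027, 0.022] [-0.0012, 0.0009, 0.0003]
[(214, 555.3, -51.8, -119.5), (217, 555.3, -51.8, -112.9), (220, 555.3, -51.9, -106.6), (223, 555.3, -51.9, -100.5), (226, 555.5, -51.9, -94.5), (229, 555.3, -52.0, -89.6), (232, 555.7, -52.0, -83.5), (235, 555.5, -52.0, -79.3), (238, 555.4, -52.0, -75.1), (241, 553.5, -52.0, -75.5), (244, 552.4, -52.1, -73.8), (247, 551.0, -52.1, -73.1), (250, 548.9, -52.1, -74.0), (253, 547.6, -52.1, -73.0)]
blue top z -0.07243575069089192 front foot 0.5550294590633068 top 0.5553934944895489 y top [-0.0814564  -0.02240508] y low [-0.08093188 -0.0226807 ]
visible low z -0.06327291613808078
```

>>> carry_out --steps '[[[0,0.012,0.005],[0,0,0],1],[[0,0.012,0.005],[0,0,0],0.1],[[0,0.012,0.005],[0,0,0],-0.5],[[0,0.012,0.005],[0,0,0],-1],[[0,0.012,0.005],[0,0,0],-1]]'

```text
t: 21.12
tool_pos: [0.5304, -0.1627, 0.1211]
tool_rot: [0.142, -0.617, 0.755, -0.17]
wrist_force: [0.3, 0.3, -0.0]
gripper_width: 0.916
```

```bash
python3 e.py 0 0 -150
python3 - <<'E'
from h import *
import pickle
f=eyes.grab_frame("wrist"); pickle.dump(f,open("wrist18.pkl","wb"));cv2.imwrite(f"pics/wrist18.png",f["color"][:,:,::-1])
C=axes(psi,LEAN);Q=cloud(f)@C
print([(v,)+tuple((Q[v,257]*1000).round(1).tolist()) for v in range(214,256,3)])
E
python3 n.py wrist18.pkl
```

```text
t 21.12 tcp [ 0.5304 -0.1627  0.1211] jts [-0.58  0.17  0.92  2.25 -0.51  0.38 -1.03] F [ 0.3  0.3 -0. ] w 0.916
remaining mm [  -0.5    0.3 -150.4] deg 0.52
ROW [-0.003, 0.002, -1.0] [-0.0011, 0.0008, 0.0003]
[(214, 553.3, -51.9, -122.3), (217, 553.2, -51.9, -115.7), (220, 553.3, -51.9, -109.1), (223, 553.5, -52.0, -102.7), (226, 553.4, -52.0, -97.4), (229, 553.5, -52.0, -91.7), (232, 552.8, -52.1, -88.4), (235, 553.3, -52.1, -82.3), (238, 553.2, -52.1, -77.8), (241, 553.0, -52.1, -74.0), (244, 551.5, -52.1, -73.4), (247, 549.6, -52.1, -74.0), (250, 547.6, -52.1, -74.5), (253, 546.3, -52.2, -73.6)]
blue top z -0.07288912462557061 front foot 0.5543011051679884 top 0.5529473994270214 y top [-0.08100636 -0.02166521] y low [-0.08057054 -0.02218997]
visible low z -0.07019147227547502
```

View pics/wrist18.png

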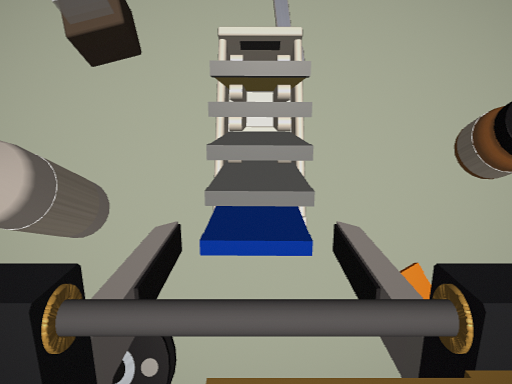

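>>> carry_out --steps '[[[0,0,0],[0,0,0],-1],[[0,0,-0.1],[0,0,0],-1],[[0,0,-0.4],[0,0,0],-1],[[0,0,-0.8],[0,0,0],-1],[[0,0,-1],[0,0,0],-1]]'

```text
t: 21.8
tool_pos: [0.4876, -0.1538, 0.2115]
tool_rot: [0.141, -0.618, 0.754, -0.171]
wrist_force: [0.2, 1.1, -2.3]
gripper_width: 0.998
```

>>> carry_out --steps '[[[0,0,-0.3],[0,0,0],-1],[[0,0,-0.6],[0,0,0],-1],[[0,0,-0.6],[0,0,0],-1]]'

```text
t: 22.18
tool_pos: [0.4625, -0.1491, 0.2674]
tool_rot: [0.142, -0.618, 0.754, -0.171]
wrist_force: [-0.2, -0.6, -0.4]
gripper_width: 1.001
```

Run:
```python
from h import *
import pickle
for n in("wrist","side","top"):
    f=eyes.grab_frame(n); cv2.imwrite(f"pics/{n}20.png",f["color"][:,:,::-1]); pickle.dump(f,open(f"{n}20.pkl","wb"))
T0,S0=pickle.load(open("f0.pkl","rb"))
f=pickle.load(open("top20.pkl","rb"))
for n,g,r0 in(("top",f,T0),("side",pickle.load(open("side20.pkl","rb")),S0)):
  W=cloud(g);W0=cloud(r0)
  for nm,(x0,x1,y0,y1) in dict(rack=(.48,.66,-.26,-.1),carrier=(.54,.68,.1,.28)).items():
    for lab,w,im in(("before",W0,r0),("after",W,g)):
      m=((w[...,0]>x0)&(w[...,0]<x1)&(w[...,1]>y0)&(w[...,1]<y1)&(w[...,2]>.16)&(w[...,2]<.175)).astype(np.uint8)
      k,l,st,ce=cv2.connectedComponentsWithStats(m)
      print(n,nm,lab,[(w[l==i].mean(0)*1000).round(1).tolist()+im["color"][l==i].mean(0).astype(int).tolist() for i in range(1,k) if st[i,4]>15])
  for o in("bottle","sheave","logger","jar","block"):
    print(n,o,[np.round(d["position"],3).tolist() for d in recognise(n,o)[:1]])
s=r.observe(); print(s["t"],s["wrist_force"],s["tool_pos"])
```

```text
top rack before [[614.1, -181.2, 164.6, 77, 80, 79], [588.5, -175.9, 164.5, 75, 79, 77], [562.6, -169.7, 164.7, 75, 78, 77], [536.7, -164.7, 164.4, 74, 76, 75], [510.8, -158.6, 164.3, 95, 38, 25]]
top rack after [[614.1, -180.7, 164.8, 84, 87, 86], [588.5, -174.9, 164.5, 83, 86, 85], [562.7, -169.4, 164.4, 81, 85, 83], [536.5, -165.2, 164.6, 80, 84, 83], [510.9, -156.6, 164.3, 19, 43, 103]]
top carrier before [[619.3, 155.5, 168.0, 137, 143, 146], [608.6, 176.9, 168.0, 37, 60, 117], [586.5, 219.3, 167.3, 132, 137, 140]]
top carrier after [[619.8, 155.7, 167.7, 148, 154, 158], [599.2, 198.8, 167.7, 126, 62, 46], [586.4, 219.1, 167.6, 143, 149, 152]]
top bottle [[0.582, 0.018, 0.139]]
top sheave [[0.436, -0.014, 0.027]]
top logger [[0.577, 0.44, 0.035]]
top jar [[0.563, -0.405, 0.074]]
top block [[0.77, -0.042, 0.056]]
side rack before [[512.2, -156.8, 164.7, 106, 39, 22], [589.9, -171.4, 165.3, 74, 75, 72], [563.8, -166.7, 165.4, 78, 80, 76], [537.9, -161.7, 165.6, 78, 79, 75], [615.9, -175.6, 165.3, 74, 74, 72]]
side rack after [[589.9, -171.1, 165.4, 74, 75, 72], [563.9, -166.1, 165.6, 77, 79, 75], [537.8, -160.8, 165.5, 76, 78, 75], [512.1, -153.9, 165.3, 29, 42, 100], [616.0, -175.1, 165.3, 73, 74, 72]]
side carrier before [[621.0, 158.7, 167.2, 151, 151, 144], [609.6, 179.6, 167.1, 21, 39, 105], [587.4, 222.1, 167.4, 154, 156, 151]]
side carrier after [[619.4, 158.0, 167.3, 151, 152, 146], [599.6, 201.7, 167.3, 110, 39, 23], [587.4, 222.2, 167.2, 151, 150, 144]]
side bottle [[0.601, 0.031, 0.11]]
side sheave [[0.444, 0.002, 0.029]]
side logger [[0.59, 0.449, 0.034]]
side jar [[0.573, -0.398, 0.051]]
side block [[0.782, -0.02, 0.056]]
22.825 [ 0.23423811 -0.61395738  0.25516629] [ 0.4621581 -0.1488299  0.2655281]
```

View pics/side20.png

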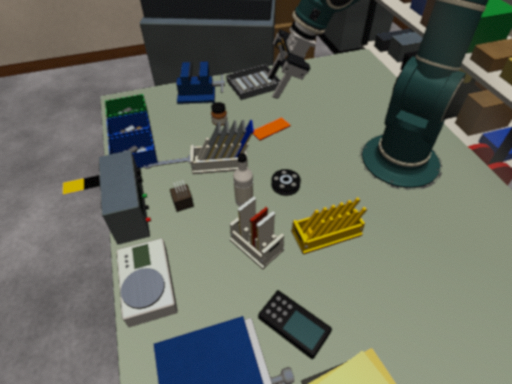

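View pics/wrist20.png

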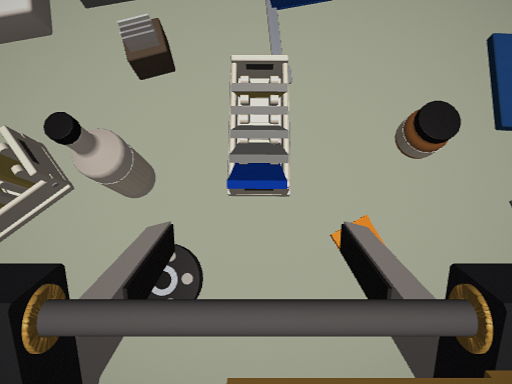

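All in place, and the arm is clear of everything. Handing in.

```bash
python3 -c "
from rig import close_job
print(close_job())"
```

```text
the job is handed in; nothing more can be done
None
```

The changeover is done and handed in at about 23 s of the 72 s; the hand-in gives no verdict. The brown coupon is in carrier slot 2, and the blue one is in rack slot 0, which the brown had left. Both were lowered in while gripped.

**Brown coupon:** its top is at z ≈ 0.168 m, the same height as the white coupons. It stands within about 0.2° of vertical, and its foot is about 1.5 mm from the seat.

**Blue coupon:** its blue face is up. Its top and front face sit where the brown's did, within about 1 mm, and it is about 2 mm to one side.

**Everything else:** the grey and white coupons and the five other bench items read within 2–5 mm of their start in both fixed cameras. That is within measurement scatter. The open gripper is clear of everything, with the wrist force near zero.

**Off the ideal:**
- The wrist camera and the top camera differed by about 1.7 mm at the carrier, so I set that slot position from the slats seen by the wrist camera.
- The wrist force reached about 49 N for a moment when the blue coupon met the slot floor, against a limit of 120 N. I eased it off before letting go.
- Joint 3 came within 0.01 rad of its upper limit (1.24 of 1.25) on the way back to the rack, without passing it in any reading.

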